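# Sort air cylinders by rod position, count in two valves and bolt the spares tray

## Robot

A 7-joint arm with a two-finger parallel gripper is mounted at the origin on a cart in front of the work surface, level with it; the furniture and walls round the work are solid. World frame = base frame: x ahead of the robot, y to its left, z up, the work surface at z = 0. Lengths are in m, angles in rad, forces in N, time in s.
With the tool pointing down it reaches from about 0.4 to 0.85 m from the base axis. Payload 10.4 kg.
Tool frame: the origin (TCP) lies at the very end of the fingers, on their centre line; the grasp point (between the pads) lies 19 mm behind it; z points along the fingers, y is the line along which they close (so a half turn about z gives the same grasp; the last joint's range is limited). The gripper opens to 87 mm and grips with 3 to 60 N. Pads are 19 mm wide; open, the fingers measure 117 mm over their backs; the gripper's body (75 mm by 190 mm) begins 51 mm behind the grasp point.
Start: joints at [1.237, 0.332, -0.065, 1.46, 0.022, 1.35, -0.088], TCP at [0.191, -0.595, 0.223] pointing down, gripper open.
Joint ranges: [-2.6, 2.6], [-0.5, 2.12], [-1.47, 1.34], [0.16, 2.42], [-1.27, 4.41], [0.06, 2.06], [-2.6, 2.6]. Speed limits (rad/s): [2.22, 2.22, 2.79, 2.79, 3.14, 3.14, 3.14].

## Interface

Orientations are given as a unit quaternion [w, x, y, z].
In Python, from workcell import env gives the robot as it stands. The module is installed in compiled form; this text tells all that it offers.
- The arm moves only by the tool move_arm, never from a script. Its argument "moves" is a list of rows, each a list of 7 numbers: the shift along the tool's x, y, z in mm, then the turn, a rotation vector about the tool's x, y, z in units of 10 degrees (1.0 is 10 degrees), then the finger opening in mm, from 0 to 87. In form: [[tx, ty, tz, ax, ay, az, jaw], ...]. A call has 1 to 20 rows; each row shifts and turns the commanded pose from where the row before left it, along the tool's axes as they then stand; what a row does not reach is not made up. A row lasts 1/8 s, in which the tool goes at most 62.5 mm and 10.7 degrees, less where a joint would pass 70% of its speed; a pose out of reach is approached as far as the arm can. A call is refused whole if a number of a shift passes 62.5 or a number of a turn 1, either way. A call with a gripper value outside its range is refused whole. The fingers move at their own pace and stop on an object; "grip_force" is the grip in N (left out, the last holds). Time passes only in rows, so rows that do not move let the fingers close. It gives the time, the measured TCP pose, the force and the opening at its end, in the units of the state.
- env.state(): the state, without advancing time (a new reading comes with each control period).
- env.camera(name): name is "scene" or "side" or "wrist"; returns a dict with "img" (420x560x3 uint8, red, green, blue), "mtx" (3x3 intrinsics, pixels), "dist_coeffs" ([k1, k2, p1, p2, k3] as OpenCV has them; the pictures are not rectified), "world_from_camera" (4x4, takes a point from camera to world coordinates). Camera axes: x right, y up, looking along -z (the intrinsics and any distortion apply to the point x, -y, -z); pixel columns grow to the right and rows downward; lengths in m; the calibration is good to about 2 mm. A picture is of the moment at which its call begins. There is no depth.
- env.sign_off(): hands the job in, once; it reports no verdict.
Trained networks look in the newest picture that a camera, given by its name, has taken for a name from the list of things; names that differ only in an ending like _2 or _b are one class to them, and where a whole thing is asked for, a point or a joint stands for the part that bears it (a point fixed in the world has none). Each returns a list of dicts, best first, with "score" (0 to 1); they miss things now and then, are a little off and sometimes report something else, mostly with a low value. They report only what shows in the picture. A call takes as long as a camera call.
- env.boxes_of(camera, label): "pixel" ([row, column] in pixels, amid what is visible of it).
- env.outline_of(camera, label): "region" (420x560 bool, what is visible of it) and "pixel" ([row, column] in pixels, amid what is visible of it).
The state is a dict: "t": time; "q": joint angles; "qd": joint speeds; "effort": joint torques, N m; "position": TCP position; "tcp_rot": TCP orientation; "ft_force": force on the tool from outside, world axes, zero at the start; "moment": the same for the moment, N m; "opening": finger opening in m.
Only numpy, scipy, OpenCV 4.12 (cv2) and the standard library are available. Lean on these libraries where they do the work, as an engineer would, in place of code of your own. Each camera call takes 0.05 s, during which the arm holds its last target. There are 200 camera calls.

## Task

Make up the spares tray: take the carton out of it and stand it anywhere free on the bench; lay every air cylinder whose piston rod is pushed in flat in the short bay, every one whose rod is pulled out flat in the long bay, wholly inside and with the rods left as they are, and exactly two of the four solenoid valves flat in the valve bay, the others staying on the bench outside the tray. When all of that is in place, and only then, push the tray's slide bolt fully home; leave the other things on the bench alone.

Things in the scene. Friction and masses are not known exactly. Their poses are not given: they have to be found in the camera images.
- spares_tray: Fixed aluminium tray on feet, 258 (its x, away from the robot) x 208 (its y) mm; the bays' floor is 16 mm over the bench, the rims round and between them 3 mm thick and 5 mm high over the floor. Origin: its centre, at bench level; yaw varies a little. Three bays and, in the near right corner, a slide bolt whose guides stand 42 mm over the bench.
- short_bay (a point): Centre of the floor of the short bay (near, left): 99 mm (tray x) by 108 mm (tray y) inside. Axes as the tray's.
- long_bay (a point): Centre of the floor of the long bay (far, left): 150 mm (tray x) by 108 mm (tray y) inside. Axes as the tray's.
- valve_bay (a point): Centre of the floor of the valve bay (far, right): 110 mm (tray x) by 91 mm (tray y) inside. Axes as the tray's. The carton lies in it at the start.
- slide_bolt (a joint): Travel of the slide bolt, m: 0 to 0.008 at the start = drawn back, 0.035 = fully home in the keeper in front of the tray. It slides along the tray's -x (towards the robot), resists with about 3 N and stays where it is left.
- bolt_knob (a point): Grip point on the bolt's upright round black knob (14 mm diameter, top 68 mm over the bench, this point 60 mm); moves with the bolt. The guides, 42 mm high, leave 16 mm free before and behind its travel (from the knob's axis); the bolt rod under the knob reaches up to 39 mm.
- carton_mid (a point): Centre of a small cardboard carton, 45 (x) x 64 (y) x 41 (z) mm, 210 g, that stands in the valve bay. Grasp it across its 45 mm (x).
- cylinder0_mid (a point): Centre of the body of an air cylinder: aluminium block with dark end caps, 60 (x) x 26 (y) x 30 (z) mm, 190 g in all, lying on the bench or absent (None). +x points along the piston rod, which leaves the +x end; grasp the body across its 26 mm.
- cylinder0_tip (a point): Outer end of that cylinder's piston rod (rod 10 mm, end nut 16 mm diameter), on the body's axis: 42 to 45 mm from the body's centre at the start = rod pushed in, 72 to 77 mm = pulled out (stroke 35 mm). The rod is stiff (about 15 N) and stays where it is.
- cylinder1_mid (a point): Centre of the body of an air cylinder: aluminium block with dark end caps, 60 (x) x 26 (y) x 30 (z) mm, 190 g in all, lying on the bench or absent (None). +x points along the piston rod, which leaves the +x end; grasp the body across its 26 mm.
- cylinder1_tip (a point): Outer end of that cylinder's piston rod (rod 10 mm, end nut 16 mm diameter), on the body's axis: 42 to 45 mm from the body's centre at the start = rod pushed in, 72 to 77 mm = pulled out (stroke 35 mm). The rod is stiff (about 15 N) and stays where it is.
- cylinder2_mid (a point): Centre of the body of an air cylinder: aluminium block with dark end caps, 60 (x) x 26 (y) x 30 (z) mm, 190 g in all, lying on the bench or absent (None). +x points along the piston rod, which leaves the +x end; grasp the body across its 26 mm.
- cylinder2_tip (a point): Outer end of that cylinder's piston rod (rod 10 mm, end nut 16 mm diameter), on the body's axis: 42 to 45 mm from the body's centre at the start = rod pushed in, 72 to 77 mm = pulled out (stroke 35 mm). The rod is stiff (about 15 N) and stays where it is.
- cylinder3_mid (a point): Centre of the body of an air cylinder: aluminium block with dark end caps, 60 (x) x 26 (y) x 30 (z) mm, 190 g in all, lying on the bench or absent (None). +x points along the piston rod, which leaves the +x end; grasp the body across its 26 mm.
- cylinder3_tip (a point): Outer end of that cylinder's piston rod (rod 10 mm, end nut 16 mm diameter), on the body's axis: 42 to 45 mm from the body's centre at the start = rod pushed in, 72 to 77 mm = pulled out (stroke 35 mm). The rod is stiff (about 15 N) and stays where it is.
- valve0_mid (a point): Centre of the body of a small solenoid valve: grey block 84 (x) x 22 (y) x 26 (z) mm, 150 g, this point 13 mm over its underside; its coil sticks up to 38 mm over the underside near the +x end (18 to 34 mm from the centre). Grasp the body across its 22 mm.
- valve1_mid (a point): Centre of the body of a small solenoid valve: grey block 84 (x) x 22 (y) x 26 (z) mm, 150 g, this point 13 mm over its underside; its coil sticks up to 38 mm over the underside near the +x end (18 to 34 mm from the centre). Grasp the body across its 22 mm.
- valve2_mid (a point): Centre of the body of a small solenoid valve: grey block 84 (x) x 22 (y) x 26 (z) mm, 150 g, this point 13 mm over its underside; its coil sticks up to 38 mm over the underside near the +x end (18 to 34 mm from the centre). Grasp the body across its 22 mm.
- valve3_mid (a point): Centre of the body of a small solenoid valve: grey block 84 (x) x 22 (y) x 26 (z) mm, 150 g, this point 13 mm over its underside; its coil sticks up to 38 mm over the underside near the +x end (18 to 34 mm from the centre). Grasp the body across its 22 mm.
- oil_bottle: Oil bottle with red nozzle, 42 mm wide, 126 mm tall, standing at the back left. Bystander; origin under its centre.
- flange: Turned aluminium flange, 64 mm wide, 27 mm high, at the back. Bystander; origin under its centre.
- tape_roll: Black tape roll, 63 mm wide, 18 mm high, right of the tray. Bystander; origin under its centre.
- bearing: Ball bearing, 35 mm wide, 11 mm high, lying among the parts. Bystander; origin under its centre.

How it is judged:
By the outcome, as a careful person would: the job done as asked, in the order asked, and still so for the second after the job is handed in, with the robot touching nothing.
Of cylinder0, cylinder1, cylinder2, cylinder3 only 3 to 4 are there at a start; the rules pass over those that are not, and their reading is None.
At some moment in a run one of cylinder0, cylinder1, cylinder2, cylinder3 may be knocked a few centimetres aside while the robot is not near it.
Once in a run the grip may slacken for a moment while it holds something.
It also fails if it takes over 210 s, if anything falls off the work surface, if the arm or the gripper's body presses on something with over 40 N, if the wrist force passes 120 N, or if a joint passes its speed limit or range.

## Working session

There is one attempt and no reset: what is moved stays moved. The work goes in short steps, Python scripts to look and compute and a tool call to move; the robot and the scene stay as the last step left them, time stands still between calls to the robot, and variables do not carry over. Pictures are saved under pics/ and viewed, on a budget of 14 in all, crops included, one or two more only if the job needs it, and the job is handed in when it is done.

Besides the shell and the picture viewer there is one more tool, called after "Request:" as a command line: name --pt "numbers of a row" for each row, then --argument value for the rest. move_arm: Moves the arm, as the interface text tells. Its arguments: {"type":"object","properties":{"moves":{"type":"array","items":{"type":"array","items":{"type":"number"}}},"grip_force":{"type":"number"}},"required":["moves"]}

```bash
mkdir -p pics; python3 - <<'E'
from workcell import env
import cv2,numpy as np
s=env.state();print({k:np.round(v,3).tolist() for k,v in s.items()})
for n in ["scene","side"]:
    c=env.camera(n);cv2.imwrite(f"pics/{n}0.png",c["img"][...,::-1])
    print(n,np.round(c["mtx"],1).tolist(),np.round(c["dist_coeffs"],4).tolist(),np.round(c["world_from_camera"],3).tolist())
    for l in ["spares_tray","short_bay","long_bay","valve_bay","slide_bolt","bolt_knob","carton_mid","cylinder0_mid","cylinder0_tip","valve0_mid","oil_bottle","flange","tape_roll","bearing"]:
        print(n,l,[(np.round(d["pixel"],1).tolist(),round(d["score"],2)) for d in env.boxes_of(n,l)][:8])
E
```

```text
{'t': 0.0, 'q': [1.237, 0.333, -0.065, 1.461, 0.022, 1.35, -0.088], 'qd': [-0.0, 0.001, 0.002, -0.0, 0.0, 0.001, 0.0], 'effort': [-0.0, -62.326, 0.025, -38.991, -0.061, 0.039, 0.0], 'position': [0.191, -0.595, 0.222], 'tcp_rot': [-0.001, 0.988, 0.155, -0.0], 'ft_force': [0.19, -0.189, -0.281], 'moment': [-0.024, -0.08, -0.038], 'opening': 0.087}
scene [[459.1, 0.0, 274.9], [0.0, 459.1, 208.4], [0.0, 0.0, 1.0]] [-0.0217, 0.0, 0.0, 0.0, 0.0] [[-0.86, 0.392, -0.327, 0.214], [-0.51, -0.669, 0.54, 0.676], [-0.007, 0.631, 0.775, 0.877], [0.0, 0.0, 0.0, 1.0]]
scene spares_tray [([201.1, 330.3], 0.7), ([178.4, 357.2], 0.58)]
scene short_bay [([197.9, 330.5], 0.77), ([287.9, 217.3], 0.37)]
scene long_bay [([202.4, 329.3], 0.58)]
scene valve_bay [([197.7, 332.8], 0.77)]
scene slide_bolt [([180.5, 355.7], 0.55), ([297.9, 260.4], 0.53)]
scene bolt_knob [([180.2, 355.3], 0.54), ([287.8, 300.8], 0.53), ([228.0, 254.7], 0.3), ([287.9, 219.8], 0.29)]
scene carton_mid [([165.6, 307.1], 0.71)]
scene cylinder0_mid [([349.2, 261.4], 0.88), ([200.8, 330.2], 0.56), ([338.6, 248.0], 0.26)]
scene cylinder0_
[... 445 characters left out ...]
0.0, 0.0, 1.0]]
side spares_tray [([214.2, 333.0], 0.72)]
side short_bay [([208.8, 331.6], 0.65)]
side long_bay [([207.0, 332.0], 0.66), ([245.1, 244.4], 0.27)]
side valve_bay [([211.0, 336.6], 0.56)]
side slide_bolt [([195.7, 356.6], 0.44)]
side bolt_knob [([195.3, 357.9], 0.46)]
side carton_mid [([184.6, 309.0], 0.64)]
side cylinder0_mid [([195.5, 356.0], 0.67), ([210.1, 332.3], 0.6), ([275.6, 255.9], 0.18)]
side cylinder0_tip [([245.9, 245.3], 0.48)]
side valve0_mid [([283.0, 200.0], 0.58)]
side oil_bottle [([248.5, 167.2], 0.93), ([208.6, 334.3], 0.7)]
side flange [([237.0, 187.9], 0.6)]
side tape_roll [([172.7, 326.2], 0.62), ([285.1, 197.1], 0.57)]
side bearing [([255.1, 269.2], 0.51)]
```

```bash
python3 - <<'E'
import cv2
for n in ["scene","side"]:
    i=cv2.imread(f"pics/{n}0.png"); i=i[110:390,130:410] ; cv2.imwrite(f"pics/{n}0c.png",cv2.resize(i,None,fx=2.1,fy=2.1,interpolation=cv2.INTER_CUBIC))
E
```

```text
(no output)
```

View pics/scene0c.png

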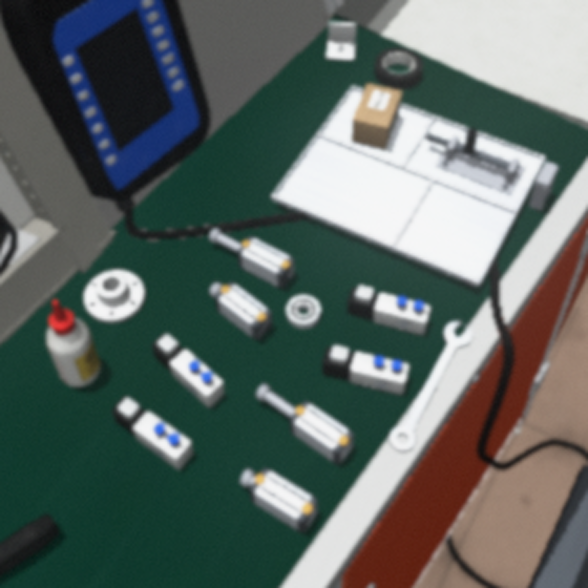

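The scene crop shows four cylinders. The rods are out on those at about (267,261) and (323,432), and pushed in on those at (243,308) and (284,500). There are four valves, at (398,308), (370,368), (195,370) and (155,433). The tray is at the upper right, with the carton at (378,115) and the knob at (472,140).

```bash
cat > h.py <<'E'
from workcell import env
import cv2,numpy as np
from scipy.spatial.transform import Rotation as R
def p2w(c,px,z):  # px = list of [col,row]
    u=cv2.undistortPoints(np.float64(px).reshape(-1,1,2),c["mtx"],np.float64(c["dist_coeffs"])).reshape(-1,2)
    T=c["world_from_camera"]; d=np.c_[u[:,0],-u[:,1],-np.ones(len(u))]@T[:3,:3].T
    o=T[:3,3]; return o+d*((np.broadcast_to(z,len(u))-o[2])/d[:,2])[:,None]
def w2p(c,P):
    T=c["world_from_camera"]; X=(np.float64(P).reshape(-1,3)-T[:3,3])@T[:3,:3]; X=X*[1,-1,-1]
    return cv2.projectPoints(X,np.zeros(3),np.zeros(3),c["mtx"],np.float64(c["dist_coeffs"]))[0].reshape(-1,2)
def tcp():
    s=env.state(); q=s["tcp_rot"]; return np.array(s["position"]),R.from_quat([q[1],q[2],q[3],q[0]]).as_matrix(),s
def yaw_closing():  # world angle of tool y (deg)
    M=tcp()[1]; return np.degrees(np.arctan2(M[1,1],M[0,1]))
def plan(P,ydeg,cur=None,turn_any=True):
    """shift to world TCP P in tool axes AFTER turning az so tool y points along ydeg (mod 180)"""
    p,M,s=tcp() if cur is None else cur
    y0=np.degrees(np.arctan2(M[1,1],M[0,1])); d=ydeg-y0
    d=(d+90)%180-90 if turn_any else (d+180)%360-180
    a=np.radians(y0+d); y=np.array([np.cos(a),np.sin(a),0]); z=np.array([0,0,-1.]); x=np.cross(y,z)
    D=np.array(P)-p
    return "az=%.2f(x10deg) then tx,ty,tz=%s mm; q7=%.2f tilt=%.2f"%(-d/10,np.round(1000*np.array([x@D,y@D,z@D]),1),s["q"][6],np.degrees(np.arccos(-M[2,2])))
E
python3 - <<'E'
from h import *
c=env.camera("scene")
f=lambda L:[[130+a/2.1,110+b/2.1] for a,b in L]
def show(n,L,z): print(n,np.round(p2w(c,f(L),z)[:,:2],3).tolist())
show("tray corners",[(362,88),(272,195),(480,285),(545,155)],.02)
for n,b,t in [("A",(267,261),(214,236)),("B",(243,308),(215,289)),("C",(323,432),(263,392)),("D",(284,500),(247,480))]: show(n,[b,t],.018)
show("valves",[(390,308),(368,368),(190,370),(155,433)],.02)
show("carton",[(380,97)],.057);show("bear",[(303,309)],.01);show("knob",[(472,132)],.068)
print(yaw_closing())
w=env.camera("wrist");cv2.imwrite("pics/w0.png",w["img"][...,::-1]); p,M,s=tcp()
print("cam in tool",np.round(M.T@(w["world_from_camera"][:3,3]-p),3),np.round(M.T@w["world_from_camera"][:3,:3],2).tolist(),w["mtx"][0,0])
E
```

```text
tray corners [[0.611, -0.125], [0.616, 0.083], [0.357, 0.077], [0.367, -0.135]]
A [[0.572, 0.165], [0.641, 0.166]]
B [[0.561, 0.23], [0.6, 0.225]]
C [[0.417, 0.31], [0.49, 0.303]]
D [[0.414, 0.387], [0.454, 0.389]]
valves [[0.426, 0.152], [0.412, 0.227], [0.566, 0.32], [0.555, 0.394]]
carton [[0.568, -0.088]]
bear [[0.508, 0.194]]
knob [[0.444, -0.08]]
-72.18809879525278
cam in tool [ 0.077  0.001 -0.162] [[-0.0, 0.96, 0.28], [1.0, 0.0, -0.0], [-0.0, 0.28, -0.96]] 296.6963559167582
```

```bash
python3 - <<'E'
from h import *
print(plan([.44,0.0,.33],-90))
E
```

```text
az=1.78(x10deg) then tx,ty,tz=[ 248.8 -595.1 -107.4] mm; q7=-0.09 tilt=0.01
```

Request:
move_arm --pt "0 0 -30 0 0 0.9 87" --pt "0 0 -30 0 0 0.9 87" --pt "20.7 -49.6 -4 0 0 0 87" --pt "20.7 -49.6 -4 0 0 0 87" --pt "20.7 -49.6 -4 0 0 0 87" --pt "20.7 -49.6 -4 0 0 0 87" --pt "20.7 -49.6 -4 0 0 0 87" --pt "20.7 -49.6 -4 0 0 0 87" --pt "20.7 -49.6 -4 0 0 0 87" --pt "20.7 -49.6 -4 0 0 0 87" --pt "20.7 -49.6 -4 0 0 0 87" --pt "20.7 -49.6 -4 0 0 0 87" --pt "20.7 -49.6 -4 0 0 0 87" --pt "20.7 -49.6 -4 0 0 0 87" --pt "0 0 0 0 0 0 87" --pt "0 0 0 0 0 0 87"

```text
t: 3.6
position: [0.4414, -0.0011, 0.3305]
tcp_rot: [0.0, 1.0, -0.002, -0.0]
ft_force: [-0.1, -0.2, -0.4]
opening: 0.0866
```

```bash
python3 - <<'E'
from h import *
p,M,s=tcp();print(np.round(p,3),yaw_closing(),np.round(s["q"],2))
w=env.camera("wrist");cv2.imwrite("pics/w1.png",cv2.resize(w["img"][...,::-1],(800,600),interpolation=cv2.INTER_CUBIC))
for l in ["spares_tray","bolt_knob","carton_mid","cylinder0_mid","cylinder0_tip","valve0_mid","bearing","tape_roll"]:
    print(l,[(np.round(d["pixel"],1).tolist(),round(d["score"],2)) for d in env.boxes_of("wrist",l)][:6])
E
```

```text
[ 0.441 -0.001  0.33 ] -90.19206448455901 [ 0.67 -0.1  -0.7   1.7  -0.06  1.52 -1.6 ]
spares_tray [([138.0, 282.8], 0.9), ([12.8, 89.8], 0.69)]
bolt_knob [([172.2, 326.2], 0.73)]
carton_mid [([92.2, 325.5], 0.8)]
cylinder0_mid [([190.5, 48.0], 0.71)]
cylinder0_tip [([166.4, 43.1], 0.55)]
valve0_mid [([99.1, 28.7], 0.93)]
bearing [([130.9, 158.8], 0.69), ([137.6, 287.0], 0.6)]
tape_roll [([66.9, 405.9], 0.72), ([138.6, 281.4], 0.57), ([192.6, 48.7], 0.25)]
```

View pics/w1.png

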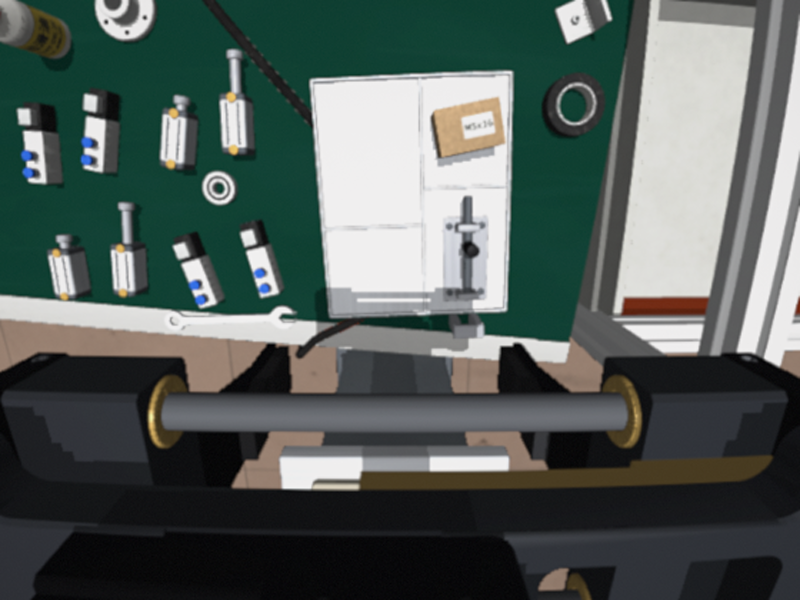

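The wrist view shows the whole bench. The tray corners (800x600 picture) are about (311,79), (512,71), (508,309) and (330,318). The bench right of the tray, around (550,220), is free for the carton. All four cylinders and all four valves are visible.

```bash
cat >> h.py <<'E'
def rect(c,x0,x1,y0,y1,z,res=.0005):
    """top view of plane z: row 0 = x1 (far), col 0 = y1 (left)"""
    xs=np.arange(x1,x0,-res); ys=np.arange(y1,y0,-res)
    X,Y=np.meshgrid(xs,ys,indexing="ij"); p=w2p(c,np.c_[X.ravel(),Y.ravel(),np.full(X.size,z)]).astype(np.float32).reshape(X.shape+(2,))
    return cv2.remap(c["img"],p[...,0],p[...,1],cv2.INTER_CUBIC)
def comps(c,x0,x1,y0,y1,z,res=.0005):
    im=rect(c,x0,x1,y0,y1,z,res).astype(int); m=((im[...,1]-np.maximum(im[...,0],im[...,2])<12)).astype(np.uint8)
    m[im.sum(2)<20]=0
    n,l,st,ct=cv2.connectedComponentsWithStats(m); out=[]
    for i in range(1,n):
        if not 300<st[i,4]*res*res*1e6<6000: continue
        pts=np.argwhere(l==i); (r,cc),(a,b),_=cv2.minAreaRect(pts[:,::-1].astype(np.float32)); 
        w=np.c_[x1-pts[:,0]*res,y1-pts[:,1]*res]; mu=w.mean(0); e,v=np.linalg.eigh(np.cov((w-mu).T)); d=v[:,1]*np.sign(v[0,1])
        t=(w-mu)@d; q=(w-mu)@[-d[1],d[0]]
        out.append((np.round(mu,4).tolist(),round(np.degrees(np.arctan2(d[1],d[0])),1),np.round(1000*np.array([t.min(),t.max(),q.min(),q.max()]),0).tolist(),st[i,4]*res*res*1e6))
    return out
E
python3 - <<'E'
from h import *
c=env.camera("wrist")
f=lambda L:np.array(L)*.7
T=p2w(c,f([(311,79),(512,71),(508,309),(330,318)]),.021)[:,:2];print("tray FL FR NR NL",np.round(T,4).tolist(),T.mean(0))
print("edges yaw",[round(float(np.degrees(np.arctan2(*(d[::-1])))),2) for d in (T[0]-T[3],T[1]-T[2],T[0]-T[1],T[3]-T[2])])
for n,p,z in [("carton top corners",[(431,110),(500,97),(505,142),(440,157)],.057),("knob",[(470,250)],.068),("tape",[(574,104)],.01),("bench right edge",[(632,0),(570,360)],0),("brk",[(583,18)],.0)]: print(n,np.round(p2w(c,f(p),z)[:,:2],4).tolist())
for o in comps(c,.30,.72,.10,.48,.025): print(o)
E
```

```text
tray FL FR NR NL [[0.6174, 0.0825], [0.6248, -0.123], [0.3701, -0.1349], [0.3599, 0.0737]] [ 0.49304273 -0.02540017]
edges yaw [1.96, 2.66, 92.06, 92.8]
carton top corners [[0.5813, -0.0377], [0.5934, -0.1035], [0.5523, -0.1105], [0.538, -0.0472]]
knob [[0.4476, -0.0785]]
tape [[0.5957, -0.1947]]
bench right edge [[0.703, -0.2531], [0.2948, -0.2259]]
brk [[0.6834, -0.2014]]
([0.5706, 0.3113], np.float64(-12.6), [-44.0, 45.0, -25.0, 24.0], np.float64(3796.75))
([0.5613, 0.3859], np.float64(-3.5), [-47.0, 46.0, -44.0, 46.0], np.float64(4484.25))
([0.5633, 0.225], np.float64(-10.1), [-39.0, 43.0, -22.0, 22.0], np.float64(3028.75))
([0.5097, 0.187], np.float64(-88.2), [-21.0, 21.0, -19.0, 20.0], np.float64(1265.0))
([0.4356, 0.3014], np.float64(-10.5), [-51.0, 64.0, -26.0, 24.0], np.float64(4012.5000000000005))
([0.4306, 0.1476], np.float64(11.8), [-45.0, 46.0, -18.0, 17.0], np.float64(2894.75))
([0.4179, 0.2219], np.float64(15.9), [-44.0, 45.0, -21.0, 22.0], np.float64(3281.7500000000005))
```

```bash
python3 - <<'E'
from h import *
print(plan([.566,-.075,.10],11.5))
E
```

```text
az=7.83(x10deg) then tx,ty,tz=[  97.5 -107.2  230.6] mm; q7=-1.60 tilt=0.01
```

Request:
move_arm --pt "0 0 20 0 0 0.98 87" --pt "0 0 20 0 0 0.98 87" --pt "0 0 20 0 0 0.98 87" --pt "0 0 20 0 0 0.98 87" --pt "0 0 20 0 0 0.98 87" --pt "0 0 20 0 0 0.98 87" --pt "0 0 20 0 0 0.98 87" --pt "0 0 20 0 0 0.97 87" --pt "32.5 -35.7 23 0 0 0 87" --pt "32.5 -35.7 24 0 0 0 87" --pt "32.5 -35.8 24 0 0 0 87" --pt "0 0 0 0 0 0 87" --pt "0 0 0 0 0 0 87"

```text
t: 5.72
position: [0.4734, -0.0285, 0.1944]
tcp_rot: [-0.029, 0.87, -0.492, 0.03]
ft_force: [0.6, -0.4, 0.5]
opening: 0.0871
```

```bash
python3 - <<'E'
from h import *
print(tcp()[0],np.round(tcp()[2]["q"],2))
print(plan([.566,-.075,.025],11.5))
w=env.camera("wrist");cv2.imwrite("pics/w2.png",w["img"][...,::-1])
E
```

```text
[ 0.47340624 -0.02846968  0.1943525 ] [ 1.28  0.02 -1.28  1.9   0.    1.15 -2.6 ]
az=1.96(x10deg) then tx,ty,tz=[ 64.1 -81.5 169.4] mm; q7=-2.60 tilt=4.77
```

View pics/w2.png

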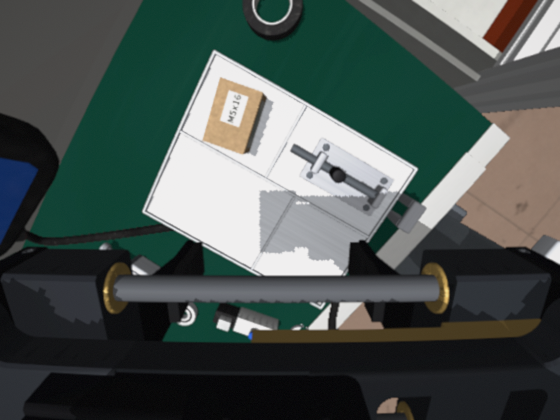

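The carton at (235,115) still stands in the valve bay. The wrist ran into joint 7's limit (-2.6), so I need to turn the other way.

```bash
cat >> h.py <<'E'
import json
def go(P,ydeg,jaw,n=None,flip=False,settle=0,start=None):
    """rows from the present pose (or start=(p,M)) to world TCP P, tool down, tool y along ydeg (nearer of the two, or the other if flip)"""
    p,M,s=tcp(); 
    if start: p,M=start
    y0=np.degrees(np.arctan2(M[1,1],M[0,1])); d=(ydeg-y0+90)%180-90+(0 if not flip else 180)
    a=np.radians(y0+d); y=np.array([np.cos(a),np.sin(a),0]); z=np.array([0,0,-1.]); Mt=np.stack([np.cross(y,z),y,z],1)
    rv=R.from_matrix(M.T@Mt).as_rotvec(); P=np.array(P,float); D=P-p
    if n is None: n=int(max(np.ceil(np.degrees(np.linalg.norm(rv))/9.8),np.ceil(np.linalg.norm(D)/.058),1))
    rows=[]; 
    for i in range(n):
        Mi=M@R.from_rotvec(rv*i/n).as_matrix(); rows.append([round(float(v),1) for v in Mi.T@D/n*1000]+[round(float(v),2) for v in np.degrees(rv)/10/n]+[jaw])
    print(n,"dist",np.round(D*1000,1),"turn",np.round(np.degrees(rv),1),"q7 %.2f"%s["q"][6]); print(json.dumps(rows+[[0]*6+[jaw]]*settle)); return P,Mt
E
python3 - <<'E'
from h import *
go([.566,-.075,.11],11.5,87,flip=True,settle=1)
E
```

```text
17 dist [ 92.6 -46.2 -84.4] turn [   0.9   -6.7 -160.4] q7 -2.60
[[5.0, -2.9, 5.3, 0.01, -0.04, -0.94, 87], [5.4, -2.0, 5.3, 0.01, -0.04, -0.94, 87], [5.7, -1.1, 5.3, 0.01, -0.04, -0.94, 87], [5.9, -0.1, 5.2, 0.01, -0.04, -0.94, 87], [5.8, 0.9, 5.2, 0.01, -0.04, -0.94, 87], [5.7, 1.8, 5.1, 0.01, -0.04, -0.94, 87], [5.3, 2.7, 5.1, 0.01, -0.04, -0.94, 87], [4.8, 3.6, 5.1, 0.01, -0.04, -0.94, 87], [4.2, 4.3, 5.0, 0.01, -0.04, -0.94, 87], [3.5, 5.0, 5.0, 0.01, -0.04, -0.94, 87], [2.7, 5.5, 5.0, 0.01, -0.04, -0.94, 87], [1.8, 5.8, 4.9, 0.01, -0.04, -0.94, 87], [0.8, 6.1, 4.9, 0.01, -0.04, -0.94, 87], [-0.2, 6.1, 4.9, 0.01, -0.04, -0.94, 87], [-1.1, 6.0, 4.9, 0.01, -0.04, -0.94, 87], [-2.1, 5.8, 4.9, 0.01, -0.04, -0.94, 87], [-2.9, 5.3, 4.9, 0.01, -0.04, -0.94, 87], [0, 0, 0, 0, 0, 0, 87]]
```

Request:
move_arm --pt "5.0 -2.9 5.3 0.01 -0.04 -0.94 87" --pt "5.4 -2.0 5.3 0.01 -0.04 -0.94 87" --pt "5.7 -1.1 5.3 0.01 -0.04 -0.94 87" --pt "5.9 -0.1 5.2 0.01 -0.04 -0.94 87" --pt "5.8 0.9 5.2 0.01 -0.04 -0.94 87" --pt "5.7 1.8 5.1 0.01 -0.04 -0.94 87" --pt "5.3 2.7 5.1 0.01 -0.04 -0.94 87" --pt "4.8 3.6 5.1 0.01 -0.04 -0.94 87" --pt "4.2 4.3 5.0 0.01 -0.04 -0.94 87" --pt "3.5 5.0 5.0 0.01 -0.04 -0.94 87" --pt "2.7 5.5 5.0 0.01 -0.04 -0.94 87" --pt "1.8 5.8 4.9 0.01 -0.04 -0.94 87" --pt "0.8 6.1 4.9 0.01 -0.04 -0.94 87" --pt "-0.2 6.1 4.9 0.01 -0.04 -0.94 87" --pt "-1.1 6.0 4.9 0.01 -0.04 -0.94 87" --pt "-2.1 5.8 4.9 0.01 -0.04 -0.94 87" --pt "-2.9 5.3 4.9 0.01 -0.04 -0.94 87" --pt "0 0 0 0 0 0 87"

```text
t: 8.02
position: [0.5659, -0.0763, 0.1105]
tcp_rot: [-0.005, 0.638, 0.77, 0.003]
ft_force: [-0.1, -0.5, 0.0]
opening: 0.0868
```

```bash
python3 - <<'E'
from h import *
print(np.round(tcp()[0],4),np.round(tcp()[2]["q"],2),yaw_closing())
a=go([.566,-.075,.025],11.5,87,n=4,settle=1)
E
```

```text
[ 0.5659 -0.0763  0.1105] [ 1.06  0.79 -1.41  1.69  0.78  1.37 -0.29] 10.713132692570122
4 dist [  0.1   1.3 -85.5] turn [-0.1 -0.7 -0.8] q7 -0.29
[[0.1, 0.1, 21.4, -0.0, -0.02, -0.02, 87], [0.1, 0.1, 21.4, -0.0, -0.02, -0.02, 87], [0.2, 0.1, 21.4, -0.0, -0.02, -0.02, 87], [0.3, 0.1, 21.4, -0.0, -0.02, -0.02, 87], [0, 0, 0, 0, 0, 0, 87]]
```

Request:
move_arm --pt "0.1 0.1 21.4 0 -0.02 -0.02 87" --pt "0.1 0.1 21.4 0 -0.02 -0.02 87" --pt "0.2 0.1 21.4 0 -0.02 -0.02 87" --pt "0.3 0.1 21.4 0 -0.02 -0.02 87" --pt "0 0 0 0 0 0 87" --pt "0 0 0 0 0 0 20" --pt "0 0 0 0 0 0 20" --pt "0 0 0 0 0 0 20" --pt "0 0 0 0 0 0 20" --pt "0 0 0 0 0 0 20" --pt "0 0 0 0 0 0 20" --pt "0 0 -15 0 0 0 20" --pt "0 0 -25 0 0 0 20" --pt "0 0 -25 0 0 0 20" --pt "0 0 -25 0 0 0 20" --pt "0 0 0 0 0 0 20" --grip_force 30

```text
t: 10.02
position: [0.5671, -0.0741, 0.1168]
tcp_rot: [0.002, 0.632, 0.775, -0.001]
ft_force: [0.6, 0.2, -2.5]
opening: 0.0438
```

```bash
python3 - <<'E'
from h import *
print(np.round(tcp()[0],4),np.round(tcp()[2]["q"],2),yaw_closing())
a=go([.47,-.182,.115],2.3,20,settle=1)
a=go([.47,-.182,.011],2.3,20,n=5,settle=1,start=a)
E
```

```text
[ 0.5671 -0.0741  0.1168] [ 1.05  0.76 -1.4   1.69  0.77  1.37 -0.28] 11.648100362438964
3 dist [ -97.1 -107.9   -1.8] turn [0.  0.3 9.3] q7 -0.28
[[-28.7, -38.9, 0.7, 0.0, 0.01, 0.31, 20], [-30.8, -37.3, 0.7, 0.0, 0.01, 0.31, 20], [-32.7, -35.6, 0.6, 0.0, 0.01, 0.31, 20], [0, 0, 0, 0, 0, 0, 20]]
5 dist [   0.    0. -104.] turn [0. 0. 0.] q7 -0.28
[[0.0, 0.0, 20.8, 0.0, 0.0, 0.0, 20], [0.0, 0.0, 20.8, 0.0, 0.0, 0.0, 20], [0.0, 0.0, 20.8, 0.0, 0.0, 0.0, 20], [0.0, 0.0, 20.8, 0.0, 0.0, 0.0, 20], [0.0, 0.0, 20.8, 0.0, 0.0, 0.0, 20], [0, 0, 0, 0, 0, 0, 20]]
```

Request:
move_arm --pt "-14.5 -19.3 0 0 0 0.15 20" --pt "-14.8 -19 0 0 0 0.15 20" --pt "-15.3 -18.6 0 0 0 0.15 20" --pt "-15.7 -18.2 0 0 0 0.15 20" --pt "-16.2 -17.8 0 0 0 0.16 20" --pt "-16.6 -17.4 0 0 0 0.16 20" --pt "0 0 0 0 0 0 20" --pt "0 0 0 0 0 0 20"

```text
t: 11.02
position: [0.4694, -0.1813, 0.1146]
tcp_rot: [0.0, 0.692, 0.722, -0.002]
ft_force: [-1.2, 0.9, -2.1]
opening: 0.0438
```

```bash
python3 - <<'E'
from h import *
print(np.round(tcp()[0],4),np.round(tcp()[2]["q"],2),yaw_closing(),tcp()[2]["opening"])
a=go([.47,-.182,.013],2.3,20,n=6)
E
```

```text
[ 0.4694 -0.1813  0.1146] [ 1.43  0.59 -1.44  1.86  0.62  1.26 -0.15] 2.4904109216438943 0.043782252628824424
6 dist [   0.6   -0.7 -101.6] turn [-0.1  0.2  0.2] q7 -0.15
[[-0.1, 0.1, 16.9, -0.0, 0.0, 0.0, 20], [-0.1, 0.1, 16.9, -0.0, 0.0, 0.0, 20], [-0.1, 0.1, 16.9, -0.0, 0.0, 0.0, 20], [-0.1, 0.1, 16.9, -0.0, 0.0, 0.0, 20], [-0.1, 0.1, 16.9, -0.0, 0.0, 0.0, 20], [-0.1, 0.1, 16.9, -0.0, 0.0, 0.0, 20]]
```

Request:
move_arm --pt "0 0 20 0 0 0 20" --pt "0 0 20 0 0 0 20" --pt "0 0 20 0 0 0 20" --pt "0 0 20 0 0 0 20" --pt "0 0 12 0 0 0 20" --pt "0 0 7 0 0 0 20" --pt "0 0 2.5 0 0 0 20" --pt "0 0 0 0 0 0 20" --pt "0 0 0 0 0 0 65" --pt "0 0 0 0 0 0 65" --pt "0 0 0 0 0 0 65" --pt "0 0 -15 0 0 0 65" --pt "0 0 -30 0 0 0 65" --pt "0 0 -45 0 0 0 65" --pt "0 0 -60 0 0 0 65" --pt "0 0 -60 0 0 0 65"

```text
t: 13.02
position: [0.4695, -0.1805, 0.2257]
tcp_rot: [0.0, 0.691, 0.723, -0.002]
ft_force: [0.2, -2.3, -0.3]
opening: 0.0654
```

```bash
python3 - <<'E'
from h import *
print(np.round(tcp()[0],4),np.round(tcp()[2]["q"],2),yaw_closing(),tcp()[2]["opening"])
a=go([.42,.19,.26],-83,60,flip=False)
E
```

```text
[ 0.4695 -0.1805  0.2257] [ 1.5   0.36 -1.44  1.72  0.37  1.38  0.04] 2.5315844345737335 0.06541850429724928
9 dist [-49.5 370.5  34.3] turn [ 0.   0.2 85.5] q7 0.04
[[41.4, -3.7, -3.9, 0.0, 0.0, 0.95, 60], [40.2, -10.5, -3.9, 0.0, 0.0, 0.95, 60], [37.9, -17.0, -3.9, 0.0, 0.0, 0.95, 60], [34.6, -23.0, -3.9, 0.0, 0.0, 0.95, 60], [30.3, -28.4, -3.9, 0.0, 0.0, 0.95, 60], [25.2, -33.0, -3.8, 0.0, 0.0, 0.95, 60], [19.4, -36.7, -3.8, 0.0, 0.0, 0.95, 60], [13.1, -39.4, -3.8, 0.0, 0.0, 0.95, 60], [6.4, -41.0, -3.8, 0.0, 0.0, 0.95, 60]]
```

Request:
move_arm --pt "41.4 -3.7 -3.9 0 0 0.95 60" --pt "40.2 -10.5 -3.9 0 0 0.95 60" --pt "37.9 -17 -3.9 0 0 0.95 60" --pt "34.6 -23 -3.9 0 0 0.95 60" --pt "30.3 -28.4 -3.9 0 0 0.95 60" --pt "25.2 -33 -3.8 0 0 0.95 60" --pt "19.4 -36.7 -3.8 0 0 0.95 60" --pt "13.1 -39.4 -3.8 0 0 0.95 60" --pt "6.4 -41 -3.8 0 0 0.95 60" --pt "0 0 0 0 0 0 60" --pt "0 0 0 0 0 0 60"

```text
t: 14.4
position: [0.4201, 0.1893, 0.2564]
tcp_rot: [0.002, 0.998, 0.062, -0.002]
ft_force: [0.7, -0.3, -0.1]
opening: 0.0599
```

```bash
python3 - <<'E'
from h import *
print(np.round(tcp()[0],4),np.round(tcp()[2]["q"],2),yaw_closing(),tcp()[2]["opening"])
w=env.camera("wrist")
im=rect(w,.36,.72,-.08,.42,.025,.00065);cv2.imwrite("pics/w3.png",im[...,::-1]);print(im.shape)
for o in comps(w,.33,.72,.09,.45,.025): print(o)
E
```

```text
[0.4201 0.1893 0.2564] [ 1.35 -0.48 -1.45  1.77 -0.48  1.46 -1.48] -82.90369260963598 0.05992778759006801
(554, 770, 3)
([0.5941, 0.1589], np.float64(86.6), [-70.0, 292.0, -66.0, 62.0], np.float64(4126.0))
([0.5696, 0.3149], np.float64(-11.3), [-46.0, 47.0, -17.0, 17.0], np.float64(2826.5000000000005))
([0.5605, 0.3897], np.float64(-2.1), [-47.0, 46.0, -21.0, 51.0], np.float64(3381.5))
([0.5625, 0.2294], np.float64(-9.5), [-40.0, 44.0, -16.0, 17.0], np.float64(2311.2500000000005))
([0.5088, 0.1943], np.float64(-14.0), [-19.0, 19.0, -19.0, 19.0], np.float64(1054.0))
([0.4348, 0.3057], np.float64(-7.9), [-48.0, 63.0, -19.0, 20.0], np.float64(3002.75))
```

View pics/w3.png

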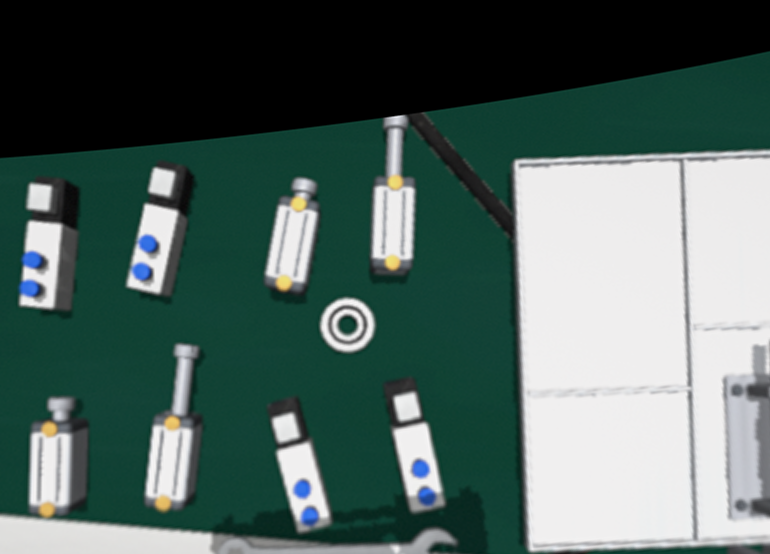

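The rectified view has 0.65 mm per pixel, with row 0 at x=.72 and column 0 at y=.42. Rod-out cylinders A and C are at about (393,225) and (174,462). Rod-in cylinders B and D are at (291,243) and (57,467). I'll start with A.

```bash
python3 - <<'E'
from h import *
a=go([.5735,.1645,.09],-92.1,55,settle=1)
a=go([.5735,.1645,.009],-92.1,55,n=4,start=a)
E
```

```text
4 dist [ 153.3  -24.3 -166.4] turn [0.2 0.2 9.1] q7 -1.48
[[37.4, 10.6, 41.5, 0.01, 0.0, 0.23, 55], [37.8, 9.1, 41.5, 0.01, 0.0, 0.23, 55], [38.1, 7.6, 41.6, 0.01, 0.0, 0.23, 55], [38.3, 6.2, 41.6, 0.01, 0.0, 0.23, 55], [0, 0, 0, 0, 0, 0, 55]]
4 dist [  0.   0. -81.] turn [0. 0. 0.] q7 -1.48
[[0.0, 0.0, 20.2, 0.0, 0.0, 0.0, 55], [0.0, 0.0, 20.2, 0.0, 0.0, 0.0, 55], [0.0, 0.0, 20.2, 0.0, 0.0, 0.0, 55], [0.0, 0.0, 20.2, 0.0, 0.0, 0.0, 55]]
```

Request:
move_arm --pt "37.4 10.6 41.5 0.01 0 0.23 55" --pt "37.8 9.1 41.5 0.01 0 0.23 55" --pt "38.1 7.6 41.6 0.01 0 0.23 55" --pt "38.3 6.2 41.6 0.01 0 0.23 55" --pt "0 0 0 0 0 0 55" --pt "0 0 0 0 0 0 55"

```text
t: 15.2
position: [0.4513, 0.1255, 0.163]
tcp_rot: [-0.022, 0.998, -0.019, 0.056]
ft_force: [0.4, 0.5, 1.4]
opening: 0.055
```

```bash
python3 - <<'E'
from h import *
print(np.round(tcp()[0],4),np.round(tcp()[2]["q"],2),yaw_closing(),tcp()[2]["opening"])
w=env.camera("wrist");cv2.imwrite("pics/w4.png",w["img"][...,::-1])
g=w2p(w,[[.5735,.1645,.03]]);print("A centre should be at px",g)
for l in ["cylinder0_mid"]:
  print([(np.round(d["pixel"],1).tolist(),round(d["score"],2)) for d in env.boxes_of("wrist",l)])
a=go([.5735,.1645,.009],-92.1,55,n=4)
E
```

```text
[0.4513 0.1255 0.163 ] [ 1.45 -0.5  -1.47  1.98 -0.59  1.15 -1.42] -92.0314667218884 0.055015263999992826
A centre should be at px [[237.46650192  95.14312947]]
[([244.0, 62.6], 0.88)]
4 dist [ 122.    38.6 -154.1] turn [-2.6 -6.5 -0. ] q7 -1.42
[[25.6, -8.9, 42.1, -0.07, -0.16, -0.0, 55], [26.7, -9.4, 41.3, -0.07, -0.16, -0.0, 55], [27.9, -9.9, 40.4, -0.07, -0.16, -0.0, 55], [29.0, -10.3, 39.5, -0.07, -0.16, -0.0, 55]]
```

View pics/w4.png

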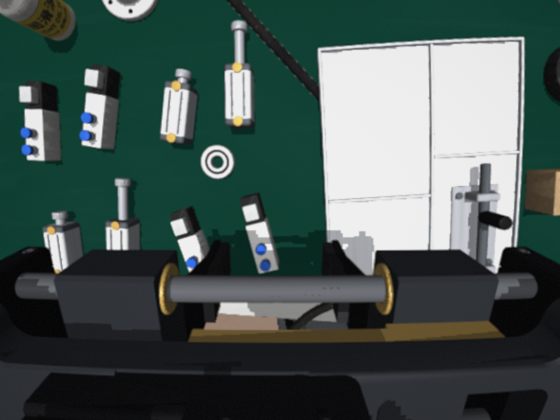

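Shown here: A is still at about (238,95), and the approach stalled with q2 and q3 at their limits. The elbow has drifted sideways, so I'll unwind it by swinging left at height. First I'll check what stands on that side.

View pics/side0.png

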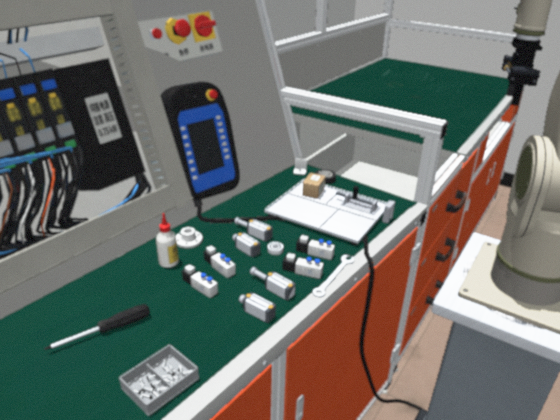

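View pics/scene0.png

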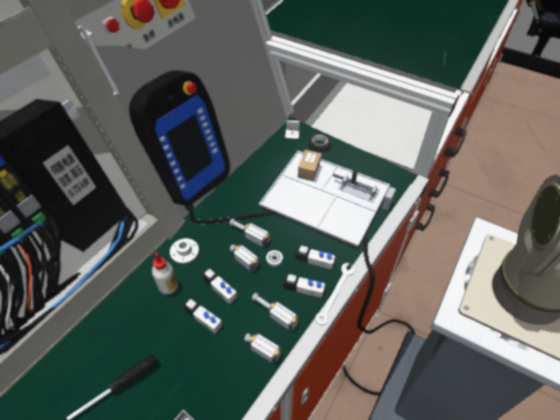

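The left side is clear, with only a screwdriver and a parts box low on the bench. There is an aluminium frame post on the right, so I'll keep away from that side.

```bash
cat >> h.py <<'E'
def st(): 
    p,M,s=tcp(); print(np.round(p,4),"q",np.round(s["q"],2),"yaw %.1f"%yaw_closing(),"tilt %.1f"%np.degrees(np.arccos(min(1,-M[2,2]))),"open %.1f"%(1000*s["opening"]),"F",np.round(s["ft_force"],1),"t",s["t"])
E
python3 - <<'E'
from h import *
st()
a=go([.44,.12,.30],-92.1,55,n=4)
a=go([.17,.45,.32],88,55,flip=True,start=a)
E
```

```text
[0.4515 0.1259 0.1631] q [ 1.45 -0.5  -1.47  1.98 -0.59  1.15 -1.42] yaw -92.0 tilt 7.0 open 54.7 F [-1.6 -0.4  0.1] t 15.3
4 dist [-11.5  -5.9 136.9] turn [-2.6 -6.5 -0. ] q7 -1.42
[[1.0, -0.0, -34.4, -0.07, -0.16, -0.0, 55], [0.1, 0.4, -34.4, -0.07, -0.16, -0.0, 55], [-0.9, 0.8, -34.4, -0.07, -0.16, -0.0, 55], [-1.9, 1.2, -34.3, -0.07, -0.16, -0.0, 55]]
19 dist [-270.  330.   20.] turn [  0.    0.  179.9] q7 -1.42
[[-14.8, -16.8, -1.1, 0.0, 0.0, 0.95, 55], [-17.4, -14.2, -1.1, 0.0, 0.0, 0.95, 55], [-19.5, -11.1, -1.1, 0.0, 0.0, 0.95, 55], [-21.1, -7.8, -1.1, 0.0, 0.0, 0.95, 55], [-22.0, -4.2, -1.1, 0.0, 0.0, 0.95, 55], [-22.4, -0.5, -1.1, 0.0, 0.0, 0.95, 55], [-22.2, 3.2, -1.1, 0.0, 0.0, 0.95, 55], [-21.4, 6.8, -1.1, 0.0, 0.0, 0.95, 55], [-20.0, 10.2, -1.1, 0.0, 0.0, 0.95, 55], [-18.0, 13.4, -1.1, 0.0, 0.0, 0.95, 55], [-15.6, 16.2, -1.1, 0.0, 0.0, 0.95, 55], [-12.7, 18.5, -1.1, 0.0, 0.0, 0.95, 55], [-9.5, 20.3, -1.1, 0.0, 0.0, 0.95, 55], [-6.0, 21.6, -1.1, 0.0, 0.0, 0.95, 55], [-2.4, 22.3, -1.1, 0.0, 0.0, 0.95, 55], [1.3, 22.4, -1.1, 0.0, 0.0, 0.95, 55], [5.0, 21.9, -1.1, 0.0, 0.0, 0.95, 55], [8.5, 20.8, -1.1, 0.0, 0.0, 0.95, 55], [11.8, 19.1, -1.1, 0.0, 0.0, 0.95, 55]]
```

Request:
move_arm --pt "1 0 -34.4 -0.07 -0.16 0 55" --pt "0.1 0.4 -34.4 -0.07 -0.16 0 55" --pt "-0.9 0.8 -34.4 -0.07 -0.16 0 55" --pt "-1.9 1.2 -34.3 -0.07 -0.16 0 55" --pt "0 0 0 0 0 0 55"

```text
t: 15.92
position: [0.4408, 0.1199, 0.3017]
tcp_rot: [0.002, 1.0, -0.019, 0.002]
ft_force: [-0.7, -0.3, 0.0]
opening: 0.055
```

```bash
python3 - <<'E'
from h import *
st()
a=go([.17,.47,.32],80,55,flip=False)
a=go([.17,.47,.32],80,55,flip=True)
E
```

```text
[0.4408 0.1199 0.3017] q [ 1.46 -0.48 -1.37  1.7  -0.47  1.54 -1.48] yaw -92.2 tilt 0.3 open 55.0 F [-0.7 -0.3  0. ] t 15.925
8 dist [-270.8  350.1   18.3] turn [ 0.2 -0.2  7.8] q7 -1.48
[[-35.5, -42.4, -2.6, 0.0, -0.0, 0.1, 55], [-36.2, -41.8, -2.5, 0.0, -0.0, 0.1, 55], [-36.9, -41.2, -2.5, 0.0, -0.0, 0.1, 55], [-37.6, -40.6, -2.5, 0.0, -0.0, 0.1, 55], [-38.3, -39.9, -2.4, 0.0, -0.0, 0.1, 55], [-39.0, -39.3, -2.4, 0.0, -0.0, 0.1, 55], [-39.6, -38.6, -2.4, 0.0, -0.0, 0.1, 55], [-40.3, -37.9, -2.3, 0.0, -0.0, 0.1, 55]]
18 dist [-270.8  350.1   18.3] turn [   0.3    0.3 -172.2] q7 -1.48
[[-15.8, -18.9, -1.1, 0.0, 0.0, -0.96, 55], [-12.4, -21.2, -1.1, 0.0, 0.0, -0.96, 55], [-8.7, -23.0, -1.1, 0.0, 0.0, -0.96, 55], [-4.8, -24.1, -1.1, 0.0, 0.0, -0.96, 55], [-0.7, -24.6, -1.1, 0.0, 0.0, -0.96, 55], [3.4, -24.3, -1.1, 0.0, 0.0, -0.96, 55], [7.4, -23.4, -1.1, 0.0, 0.0, -0.96, 55], [11.2, -21.9, -1.1, 0.0, 0.0, -0.96, 55], [14.7, -19.7, -1.1, 0.0, 0.0, -0.96, 55], [17.7, -17.0, -1.1, 0.0, 0.0, -0.96, 55], [20.3, -13.8, -1.1, 0.0, 0.0, -0.96, 55], [22.3, -10.3, -1.0, 0.0, 0.0, -0.96, 55], [23.7, -6.4, -1.0, 0.0, 0.0, -0.96, 55], [24.5, -2.4, -1.0, 0.0, 0.0, -0.96, 55], [24.5, 1.7, -1.0, 0.0, 0.0, -0.96, 55], [23.9, 5.8, -1.0, 0.0, 0.0, -0.96, 55], [22.6, 9.7, -1.0, 0.0, 0.0, -0.96, 55], [20.7, 13.3, -1.0, 0.0, 0.0, -0.96, 55]]
```

Request:
move_arm --pt "-15.8 -18.9 -1.1 0 0 -0.96 55" --pt "-12.4 -21.2 -1.1 0 0 -0.96 55" --pt "-8.7 -23 -1.1 0 0 -0.96 55" --pt "-4.8 -24.1 -1.1 0 0 -0.96 55" --pt "-0.7 -24.6 -1.1 0 0 -0.96 55" --pt "3.4 -24.3 -1.1 0 0 -0.96 55" --pt "7.4 -23.4 -1.1 0 0 -0.96 55" --pt "11.2 -21.9 -1.1 0 0 -0.96 55" --pt "14.7 -19.7 -1.1 0 0 -0.96 55" --pt "17.7 -17 -1.1 0 0 -0.96 55" --pt "20.3 -13.8 -1.1 0 0 -0.96 55" --pt "22.3 -10.3 -1 0 0 -0.96 55" --pt "23.7 -6.4 -1 0 0 -0.96 55" --pt "24.5 -2.4 -1 0 0 -0.96 55" --pt "24.5 1.7 -1 0 0 -0.96 55" --pt "23.9 5.8 -1 0 0 -0.96 55" --pt "22.6 9.7 -1 0 0 -0.96 55" --pt "20.7 13.3 -1 0 0 -0.96 55" --pt "0 0 0 0 0 0 55"

```text
t: 18.3
position: [0.166, 0.4574, 0.3202]
tcp_rot: [0.002, 0.093, 0.996, 0.003]
ft_force: [0.3, -0.3, -0.4]
opening: 0.0549
```

```bash
python3 - <<'E'
from h import *
st()
a=go([.45,.12,.32],88,55)
E
```

```text
[0.166  0.4574 0.3202] q [ 0.64 -0.5  -1.47  1.61 -0.5   1.58  0.56] yaw 79.3 tilt 0.4 open 54.9 F [ 0.3 -0.3 -0.4] t 18.3
8 dist [ 2.840e+02 -3.374e+02 -2.000e-01] turn [ 0.4  0.2 -8.7] q7 0.56
[[-42.7, -34.9, -0.1, 0.0, 0.0, -0.11, 55], [-42.0, -35.7, -0.1, 0.0, 0.0, -0.11, 55], [-41.4, -36.5, -0.1, 0.0, 0.0, -0.11, 55], [-40.7, -37.2, -0.0, 0.0, 0.0, -0.11, 55], [-39.9, -38.0, -0.0, 0.0, 0.0, -0.11, 55], [-39.2, -38.7, -0.0, 0.0, 0.0, -0.11, 55], [-38.5, -39.5, -0.0, 0.0, 0.0, -0.11, 55], [-37.7, -40.2, 0.0, 0.0, 0.0, -0.11, 55]]
```

Request:
move_arm --pt "-42.7 -34.9 0 0 0 -0.11 55" --pt "-42 -35.7 0 0 0 -0.11 55" --pt "-41.4 -36.5 0 0 0 -0.11 55" --pt "-40.7 -37.2 0 0 0 -0.11 55" --pt "-39.9 -38 0 0 0 -0.11 55" --pt "-39.2 -38.7 0 0 0 -0.11 55" --pt "-38.5 -39.5 0 0 0 -0.11 55" --pt "-37.7 -40.2 0 0 0 -0.11 55" --pt "0 0 0 0 0 0 55"

```text
t: 19.42
position: [0.4522, 0.1146, 0.3178]
tcp_rot: [0.0, 0.022, 1.0, 0.004]
ft_force: [-1.5, 2.0, 0.2]
opening: 0.0553
```

```bash
python3 - <<'E'
from h import *
st()
a=go([.20,.55,.32],85,55)
E
```

```text
[0.4522 0.1146 0.3178] q [ 0.71 -0.02 -1.01  1.66 -0.03  1.49  1.23] yaw 87.5 tilt 0.4 open 55.3 F [-1.5  2.   0.2] t 19.425
9 dist [-252.2  435.4    2.2] turn [0.4 0.  2.5] q7 1.23
[[30.1, 47.1, 0.1, 0.0, 0.0, 0.03, 55], [30.4, 46.9, 0.1, 0.0, 0.0, 0.03, 55], [30.6, 46.8, 0.0, 0.0, 0.0, 0.03, 55], [30.8, 46.6, -0.0, 0.0, 0.0, 0.03, 55], [31.0, 46.5, -0.0, 0.0, 0.0, 0.03, 55], [31.3, 46.4, -0.1, 0.0, 0.0, 0.03, 55], [31.5, 46.2, -0.1, 0.0, 0.0, 0.03, 55], [31.7, 46.1, -0.2, 0.0, 0.0, 0.03, 55], [31.9, 45.9, -0.2, 0.0, 0.0, 0.03, 55]]
```

Request:
move_arm --pt "30.1 47.1 0 0 0 0.03 55" --pt "30.4 46.9 0 0 0 0.03 55" --pt "30.6 46.8 0 0 0 0.03 55" --pt "30.8 46.6 0 0 0 0.03 55" --pt "31 46.5 0 0 0 0.03 55" --pt "31.3 46.4 0 0 0 0.03 55" --pt "31.5 46.2 0 0 0 0.03 55" --pt "31.7 46.1 0 0 0 0.03 55" --pt "31.9 45.9 0 0 0 0.03 55"

```text
t: 20.55
position: [0.2137, 0.5211, 0.3233]
tcp_rot: [0.002, 0.04, 0.999, 0.004]
ft_force: [0.9, -0.4, 0.8]
opening: 0.0549
```

```bash
python3 - <<'E'
from h import *
st()
a=go([.46,.16,.30],88,55,settle=2)
E
```

```text
[0.2137 0.5211 0.3233] q [-0.29  0.4  -1.28  1.42  0.39  1.59 -0.05] yaw 85.4 tilt 0.5 open 54.9 F [ 0.9 -0.4  0.8] t 20.55
8 dist [ 246.3 -361.1  -23.3] turn [ 0.4  0.2 -2.6] q7 -0.05
[[-34.3, -42.6, 2.7, 0.01, 0.0, -0.03, 55], [-34.1, -42.7, 2.7, 0.01, 0.0, -0.03, 55], [-33.8, -42.9, 2.7, 0.01, 0.0, -0.03, 55], [-33.6, -43.1, 2.8, 0.01, 0.0, -0.03, 55], [-33.3, -43.3, 2.8, 0.01, 0.0, -0.03, 55], [-33.1, -43.5, 2.8, 0.01, 0.0, -0.03, 55], [-32.8, -43.7, 2.9, 0.01, 0.0, -0.03, 55], [-32.6, -43.9, 2.9, 0.01, 0.0, -0.03, 55], [0, 0, 0, 0, 0, 0, 55], [0, 0, 0, 0, 0, 0, 55]]
```

```bash
python3 - <<'E'
from h import *
a=go([.419,.311,.14],83.6,55,settle=2)
E
```

```text
6 dist [ 205.3 -210.1 -183.3] turn [0.4 0.2 1.8] q7 -0.05
[[-36.8, -32.4, 30.4, 0.01, 0.0, 0.03, 55], [-37.0, -32.2, 30.4, 0.01, 0.0, 0.03, 55], [-37.2, -31.9, 30.5, 0.01, 0.0, 0.03, 55], [-37.4, -31.7, 30.5, 0.01, 0.0, 0.03, 55], [-37.6, -31.5, 30.5, 0.01, 0.0, 0.03, 55], [-37.7, -31.2, 30.5, 0.01, 0.0, 0.03, 55], [0, 0, 0, 0, 0, 0, 55], [0, 0, 0, 0, 0, 0, 55]]
```

Request:
move_arm --pt "-36.8 -32.4 20 0.01 0 0.03 55" --pt "-37 -32.2 25 0.01 0 0.03 55" --pt "-37.2 -31.9 32 0.01 0 0.03 55" --pt "-37.4 -31.7 35 0.01 0 0.03 55" --pt "-37.6 -31.5 35.5 0.01 0 0.03 55" --pt "-37.7 -31.2 35 0.01 0 0.03 55" --pt "0 0 0 0 0 0 55" --pt "0 0 0 0 0 0 55"

```text
t: 21.55
position: [0.42, 0.3111, 0.1414]
tcp_rot: [0.001, 0.054, 0.999, -0.001]
ft_force: [-0.7, -0.1, 0.0]
opening: 0.0552
```

```bash
python3 - <<'E'
from h import *
st()
w=env.camera("wrist");
im=rect(w,.36,.60,.16,.44,.03,.0004);cv2.imwrite("pics/w5.png",im[...,::-1]);print(im.shape)
for l in ["cylinder0_mid","cylinder0_tip"]:
  print([(np.round(p2w(w,[d["pixel"][::-1]],.02)[0,:2],3).tolist(),round(d["score"],2)) for d in env.boxes_of("wrist",l)])
E
```

```text
[0.42   0.3111 0.1414] q [ 0.3   0.43 -1.23  1.79  0.44  1.23  0.41] yaw 83.8 tilt 0.2 open 55.2 F [-0.7 -0.1  0. ] t 21.55
(600, 700, 3)
[([0.42, 0.383], 0.64)]
[([0.453, 0.384], 0.69)]
```

View pics/w5.png

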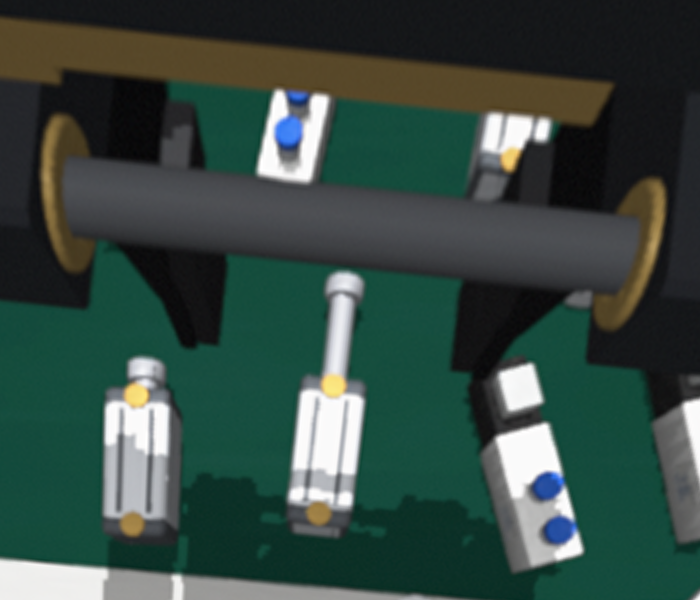

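Cylinder C's top centre is at (326,449), giving world (.4205,.3095) and yaw -6.2°. Its rod is out, with the nut at (343,287). The gripper straddles it.

Request:
move_arm --pt "-0.5 -1.6 30 0 0 0 55" --pt "0 0 30 0 0 0 55" --pt "0 0 30 0 0 0 55" --pt "0 0 25 0 0 0 55" --pt "0 0 17 0 0 0 55" --pt "0 0 0 0 0 0 55" --pt "0 0 0 0 0 0 10" --pt "0 0 0 0 0 0 10" --pt "0 0 0 0 0 0 10" --pt "0 0 0 0 0 0 10" --pt "0 0 0 0 0 0 10" --pt "0 0 -15 0 0 0 10" --pt "0 0 -25 0 0 0 10" --pt "0 0 -30 0 0 0 10" --pt "0 0 -30 0 0 0 10" --pt "0 0 0 0 0 0 10" --grip_force 40

```text
t: 23.7
position: [0.4221, 0.3095, 0.1115]
tcp_rot: [0.003, 0.054, 0.999, -0.0]
ft_force: [0.0, -1.4, -2.3]
opening: 0.0254
```

```bash
python3 - <<'E'
from h import *
st()
a=go([.519,.0486,.13],92,10,settle=1)
E
```

```text
[0.4221 0.3095 0.1115] q [ 0.27  0.47 -1.2   1.82  0.47  1.18  0.38] yaw 83.8 tilt 0.3 open 25.4 F [ 0.  -1.4 -2.3] t 23.7
5 dist [  96.9 -260.9   18.5] turn [-0.   0.3 -8.2] q7 0.38
[[-24.9, -49.8, -3.6, -0.0, 0.01, -0.16, 10], [-23.5, -50.5, -3.6, -0.0, 0.01, -0.16, 10], [-22.0, -51.1, -3.6, -0.0, 0.01, -0.16, 10], [-20.5, -51.7, -3.7, -0.0, 0.01, -0.16, 10], [-19.1, -52.3, -3.7, -0.0, 0.01, -0.16, 10], [0, 0, 0, 0, 0, 0, 10]]
```

Request:
move_arm --pt "-17.8 -35.6 -2.6 0 0 -0.11 10" --pt "-17 -36 -2.6 0 0 -0.11 10" --pt "-16.5 -36.2 -2.6 0 0 -0.12 10" --pt "-15.7 -36.5 -2.6 0 0 -0.12 10" --pt "-15 -36.8 -2.6 0 0 -0.12 10" --pt "-14.3 -37.1 -2.6 0 0 -0.12 10" --pt "-13.6 -37.4 -2.6 0 0 -0.12 10" --pt "0 0 0 0 0 0 10" --pt "0 0 0 0 0 0 10"

```text
t: 24.82
position: [0.5182, 0.0485, 0.1276]
tcp_rot: [0.001, -0.018, 1.0, -0.001]
ft_force: [0.0, -0.4, -1.4]
opening: 0.026
```

```bash
python3 - <<'E'
from h import *
st()
w=env.camera("wrist");cv2.imwrite("pics/w6.png",w["img"][...,::-1])
a=go([.519,.0486,.03],92,10,n=5,settle=1)
E
```

```text
[0.5182 0.0485 0.1276] q [ 0.85  0.46 -1.25  1.81  0.47  1.21  1.07] yaw 92.0 tilt 0.1 open 26.0 F [ 0.  -0.4 -1.4] t 24.825
5 dist [  0.9  -0.5 -97.8] turn [-0.1  0.1  0.1] q7 1.07
[[-0.1, -0.1, 19.6, -0.0, 0.0, 0.0, 10], [-0.1, -0.1, 19.6, -0.0, 0.0, 0.0, 10], [-0.2, -0.1, 19.6, -0.0, 0.0, 0.0, 10], [-0.2, -0.1, 19.6, -0.0, 0.0, 0.0, 10], [-0.2, -0.1, 19.6, -0.0, 0.0, 0.0, 10], [0, 0, 0, 0, 0, 0, 10]]
```

View pics/w6.png

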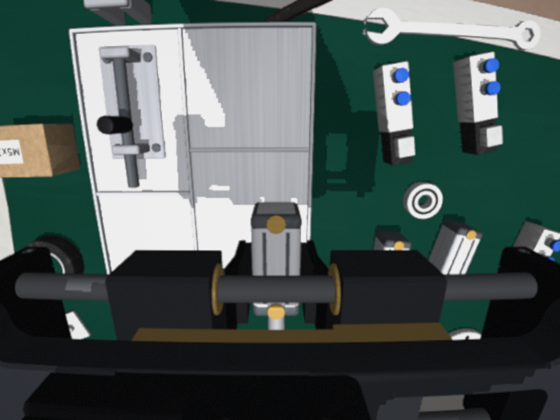

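Upside-down view: cylinder C is held level at (276,255), over the long bay beyond the cross rim at row 149. The carton stands at the left edge (35,150).

```bash
cat >> h.py <<'E'
E
python3 - <<'E'
from h import *
w=env.camera("wrist")
P=p2w(w,[(316,24),(313,150),(309,225),(190,149),(184,27),(197,240),(72,31)],.021)[:,:2];print(np.round(P,4).tolist())
a=np.radians(2.0);c,s=np.cos(a),np.sin(a);Rm=np.array([[c,-s],[s,c]])
nom=np.array([(-129,104),(-25.5,104),(40,104),(-25.5,-8.5),(-129,-8.5),(40,-8.5),(-129,-104)])/1000
print("tray frame",np.round((P-[.493,-.0255])@Rm*1000,1).tolist(), "nominal",(nom*1000).tolist())
E
```

```text
[[0.3618, 0.0754], [0.4638, 0.0796], [0.5346, 0.0808], [0.4667, -0.0305], [0.3672, -0.0325], [0.5542, -0.0274], [0.3701, -0.1289]]
tray frame [[-127.6, 105.4], [-25.5, 106.0], [45.3, 104.7], [-26.5, -4.1], [-125.9, -2.6], [61.1, -4.0], [-126.5, -99.1]] nominal [[-129.0, 104.0], [-25.5, 104.0], [40.0, 104.0], [-25.5, -8.5], [-129.0, -8.5], [40.0, -8.5], [-129.0, -104.0]]
```

Request:
move_arm --pt "-3.8 3 22 0 0 0 10" --pt "0 0 25 0 0 0 10" --pt "0 0 25 0 0 0 10" --pt "0 0 15 0 0 0 10" --pt "0 0 8 0 0 0 10" --pt "0 0 4 0 0 0 10" --pt "0 0 1 0 0 0 10" --pt "0 0 0 0 0 0 10"

```text
t: 25.92
position: [0.5231, 0.051, 0.0287]
tcp_rot: [0.002, -0.017, 1.0, -0.001]
ft_force: [-1.3, -0.2, -2.2]
opening: 0.0256
```

```bash
python3 - <<'E'
from h import *
st()
E
```

```text
[0.5231 0.051  0.0287] q [ 0.73  0.59 -1.11  1.88  0.61  1.06  0.97] yaw 92.0 tilt 0.2 open 25.6 F [-1.3 -0.2 -2.2] t 25.925
```

Still weighing 2 N, so it's not on the floor yet. I'll ease down and release.

Request:
move_arm --pt "0 0 1.2 0 0 0 10" --pt "0 0 0.5 0 0 0 10" --pt "0 0 0 0 0 0 10" --pt "0 0 0 0 0 0 40" --pt "0 0 0 0 0 0 40" --pt "0 0 0 0 0 0 40" --pt "0 0 -20 0 0 0 40" --pt "0 0 -40 0 0 0 40" --pt "0 0 -50 0 0 0 50" --pt "0 0 0 0 0 0 55"

```text
t: 27.18
position: [0.5246, 0.0522, 0.1411]
tcp_rot: [0.004, -0.018, 1.0, -0.001]
ft_force: [-0.1, -0.5, 0.5]
opening: 0.0513
```

```bash
python3 - <<'E'
from h import *
st()
a=go([.5735,.1645,.14],87.9,55,settle=2)
E
```

```text
[0.5246 0.0522 0.1411] q [ 0.85  0.45 -1.25  1.78  0.46  1.23  1.07] yaw 92.0 tilt 0.5 open 51.3 F [-0.1 -0.5  0.5] t 27.175
3 dist [ 48.9 112.3  -1.1] turn [-0.1  0.5  4.1] q7 1.07
[[-17.6, 36.8, 0.4, -0.0, 0.02, 0.14, 55], [-16.7, 37.3, 0.4, -0.0, 0.02, 0.14, 55], [-15.8, 37.7, 0.4, -0.0, 0.02, 0.14, 55], [0, 0, 0, 0, 0, 0, 55], [0, 0, 0, 0, 0, 0, 55]]
```

Request:
move_arm --pt "-17.6 36.8 0 0 0.02 0.14 55" --pt "-16.7 37.3 0 0 0.02 0.14 55" --pt "-15.8 37.7 0 0 0.02 0.14 55" --pt "0 0 0 0 0 0 55" --pt "0 0 0 0 0 0 55"

```text
t: 27.8
position: [0.5712, 0.1632, 0.1363]
tcp_rot: [-0.004, 0.019, 1.0, -0.001]
ft_force: [-0.2, -0.3, -0.6]
opening: 0.0547
```

```bash
python3 - <<'E'
from h import *
st()
w=env.camera("wrist");
im=rect(w,.37,.66,-.05,.30,.03,.0005);cv2.imwrite("pics/w7.png",im[...,::-1]);print(im.shape)
E
```

```text
[0.5712 0.1632 0.1363] q [ 0.48  0.59 -1.13  1.6   0.55  1.31  0.8 ] yaw 87.8 tilt 0.5 open 54.7 F [-0.2 -0.3 -0.6] t 27.8
(581, 700, 3)
```

View pics/w7.png

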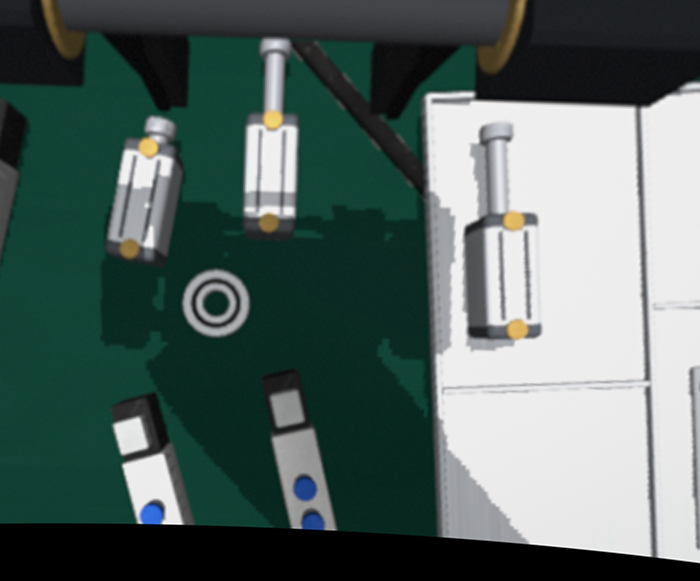

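C lies in the long bay with its caps at (514,220) and (517,329). A's top centre is at (271,170), and it hasn't moved. B is at (140,198).

Request:
move_arm --pt "-3.5 1.3 30 0 0 0 55" --pt "0 0 30 0 0 0 55" --pt "0 0 30 0 0 0 55" --pt "0 0 22 0 0 0 55" --pt "0 0 14 0 0 0 55" --pt "0 0 0 0 0 0 55" --pt "0 0 0 0 0 0 10" --pt "0 0 0 0 0 0 10" --pt "0 0 0 0 0 0 10" --pt "0 0 0 0 0 0 10" --pt "0 0 0 0 0 0 10" --pt "0 0 -15 0 0 0 10" --pt "0 0 -25 0 0 0 10" --pt "0 0 -30 0 0 0 10" --pt "0 0 -30 0 0 0 10" --pt "0 0 0 0 0 0 10" --grip_force 40

```text
t: 29.85
position: [0.5762, 0.1655, 0.1139]
tcp_rot: [-0.002, 0.019, 1.0, -0.001]
ft_force: [-0.7, 0.0, -1.3]
opening: 0.0257
```

```bash
python3 - <<'E'
from h import *
st()
a=go([.523,-.0015,.115],92,10,n=6,settle=2)
E
```

```text
[0.5762 0.1655 0.1139] q [ 0.46  0.62 -1.1   1.62  0.57  1.27  0.79] yaw 87.8 tilt 0.2 open 25.7 F [-0.7  0.  -1.3] t 29.85
6 dist [ -53.2 -167.     1.1] turn [-0.1 -0.2 -4.2] q7 0.79
[[7.8, -28.2, -0.1, -0.0, -0.0, -0.07, 10], [8.1, -28.1, -0.1, -0.0, -0.0, -0.07, 10], [8.5, -28.0, -0.2, -0.0, -0.0, -0.07, 10], [8.8, -27.9, -0.2, -0.0, -0.0, -0.07, 10], [9.2, -27.7, -0.2, -0.0, -0.0, -0.07, 10], [9.5, -27.6, -0.2, -0.0, -0.0, -0.07, 10], [0, 0, 0, 0, 0, 0, 10], [0, 0, 0, 0, 0, 0, 10]]
```

Request:
move_arm --pt "7.8 -28.2 0 0 0 -0.07 10" --pt "8.1 -28.1 0 0 0 -0.07 10" --pt "8.5 -28 0 0 0 -0.07 10" --pt "8.8 -27.9 0 0 0 -0.07 10" --pt "9.2 -27.7 0 0 0 -0.07 10" --pt "9.5 -27.6 0 0 0 -0.07 10" --pt "0 0 0 0 0 0 10" --pt "0 0 0 0 0 0 10"

```text
t: 30.85
position: [0.5215, -0.002, 0.111]
tcp_rot: [-0.004, -0.018, 1.0, -0.001]
ft_force: [0.6, 0.4, -2.7]
opening: 0.0255
```

```bash
python3 - <<'E'
from h import *
st()
w=env.camera("wrist");cv2.imwrite("pics/w8.png",w["img"][...,::-1])
a=go([.523,-.0015,.030],92,10,n=5)
E
```

```text
[ 0.5215 -0.002   0.111 ] q [ 0.92  0.48 -1.22  1.82  0.49  1.2   1.15] yaw 92.0 tilt 0.5 open 25.5 F [ 0.6  0.4 -2.7] t 30.85
5 dist [  1.4   0.  -81.1] turn [-0.1 -0.5  0.1] q7 1.15
[[-0.4, 0.0, 16.2, -0.0, -0.01, 0.0, 10], [-0.4, 0.0, 16.2, -0.0, -0.01, 0.0, 10], [-0.4, 0.0, 16.2, -0.0, -0.01, 0.0, 10], [-0.3, 0.0, 16.2, -0.0, -0.01, 0.0, 10], [-0.3, 0.0, 16.2, -0.0, -0.01, 0.0, 10]]
```

View pics/w8.png

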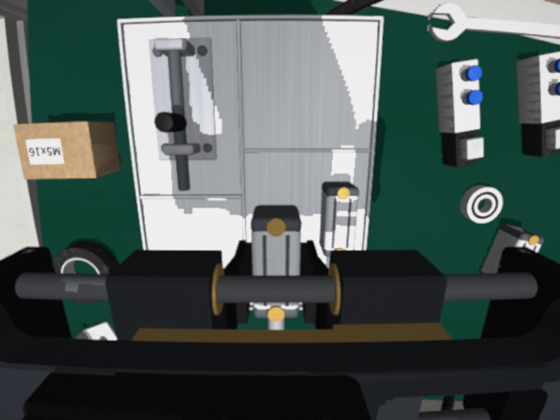

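A is held above the long bay, centred at (276,255), and C lies at (342,215) with a gap between them. I'll check the middle rim's y before lowering.

```bash
python3 - <<'E'
from h import *
w=env.camera("wrist")
P=p2w(w,[(381,18),(371,150),(369,230),(239,20),(243,150),(244,195),(120,22),(140,195)],.021)[:,:2];print(np.round(P,4).tolist())
print(p2w(w,[(344,193)],.046))
E
```

```text
[[0.362, 0.0731], [0.4631, 0.076], [0.5343, 0.0828], [0.3683, -0.036], [0.4672, -0.0317], [0.506, -0.0305], [0.3707, -0.1293], [0.5091, -0.1228]]
[[0.49562744 0.05057431 0.046     ]]
```

Request:
move_arm --pt "-1.4 0 20 0 -0.05 0 10" --pt "0 0 20 0 0 0 10" --pt "0 0 20 0 0 0 10" --pt "0 0 12 0 0 0 10" --pt "0 0 7 0 0 0 10" --pt "0 0 3 0 0 0 10" --pt "0 0 1 0 0 0 10" --pt "0 0 0 0 0 0 10" --pt "0 0 0 0 0 0 10"

```text
t: 32.08
position: [0.5231, -0.0027, 0.0283]
tcp_rot: [0.001, -0.017, 1.0, -0.001]
ft_force: [-0.0, -0.1, -2.3]
opening: 0.0258
```

Request:
move_arm --pt "0 0 1 0 0 0 10" --pt "0 0 0.7 0 0 0 10" --pt "0 0 0 0 0 0 10" --pt "0 0 0 0 0 0 36" --pt "0 0 0 0 0 0 36" --pt "0 0 0 0 0 0 36" --pt "0 0 -20 0 0 0 36" --pt "0 0 -40 0 0 0 36" --pt "0 0 -50 0 0 0 50" --pt "0 0 0 0 0 0 55"

```text
t: 33.33
position: [0.5249, -0.0017, 0.1408]
tcp_rot: [0.003, -0.018, 1.0, -0.001]
ft_force: [-0.3, -0.5, -0.6]
opening: 0.0487
```

```bash
python3 - <<'E'
from h import *
st()
a=go([.5613,.2302,.13],79.3,55,settle=2)
E
```

```text
[ 0.5249 -0.0017  0.1408] q [ 0.95  0.45 -1.25  1.79  0.45  1.23  1.18] yaw 92.0 tilt 0.4 open 48.7 F [-0.3 -0.5 -0.6] t 33.325
5 dist [ 36.4 231.9 -10.8] turn [-0.1  0.4 12.7] q7 1.18
[[-8.9, 46.1, 2.1, -0.0, 0.01, 0.25, 55], [-6.8, 46.4, 2.1, -0.0, 0.01, 0.25, 55], [-4.8, 46.7, 2.1, -0.0, 0.01, 0.25, 55], [-2.7, 46.9, 2.1, -0.0, 0.01, 0.25, 55], [-0.6, 46.9, 2.1, -0.0, 0.01, 0.25, 55], [0, 0, 0, 0, 0, 0, 55], [0, 0, 0, 0, 0, 0, 55]]
```

Request:
move_arm --pt "-8.9 46.1 2 0 0.01 0.25 55" --pt "-6.8 46.4 2 0 0.01 0.25 55" --pt "-4.8 46.7 2 0 0.01 0.25 55" --pt "-2.7 46.9 2 0 0.01 0.25 55" --pt "-0.6 46.9 2 0 0.01 0.25 55" --pt "0 0 0 0 0 0 55" --pt "0 0 0 0 0 0 55"

```text
t: 34.2
position: [0.5586, 0.2292, 0.1258]
tcp_rot: [-0.004, 0.091, 0.996, -0.001]
ft_force: [-0.0, -1.4, -0.3]
opening: 0.0549
```

```bash
python3 - <<'E'
from h import *
st()
w=env.camera("wrist");
im=rect(w,.36,.64,.02,.38,.03,.0005);cv2.imwrite("pics/w9.png",im[...,::-1]);print(im.shape)
E
```

```text
[0.5586 0.2292 0.1258] q [ 0.33  0.6  -1.08  1.59  0.55  1.29  0.55] yaw 79.5 tilt 0.5 open 54.9 F [-0.  -1.4 -0.3] t 34.2
(560, 720, 3)
```

View pics/w9.png

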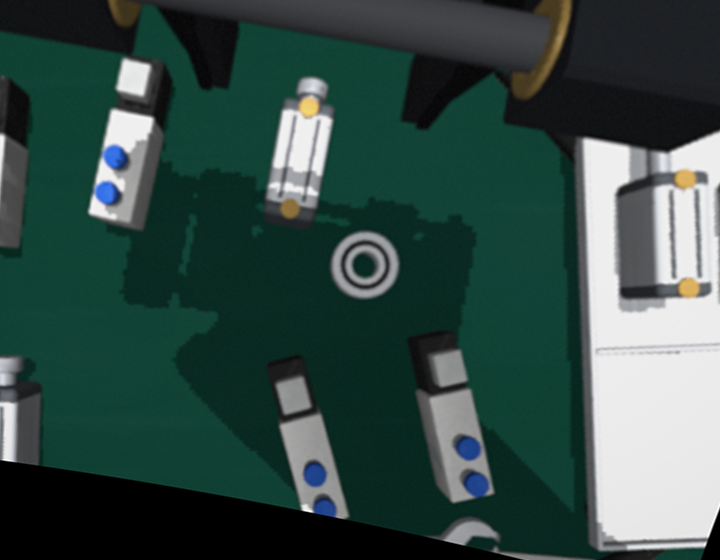

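B's top centre is at (300,157) on this 0.5 mm grid, giving (.5612,.2302) and yaw -10.5°. The near valves' blue studs are at (472,465) and (319,490). I'll pick up B now.

Request:
move_arm --pt "-2.4 1.5 30 0 0 0 55" --pt "0 0 30 0 0 0 55" --pt "0 0 25 0 0 0 55" --pt "0 0 20 0 0 0 55" --pt "0 0 11 0 0 0 55" --pt "0 0 0 0 0 0 55" --pt "0 0 0 0 0 0 10" --pt "0 0 0 0 0 0 10" --pt "0 0 0 0 0 0 10" --pt "0 0 0 0 0 0 10" --pt "0 0 0 0 0 0 10" --pt "0 0 -15 0 0 0 10" --pt "0 0 -25 0 0 0 10" --pt "0 0 -30 0 0 0 10" --pt "0 0 -30 0 0 0 10" --pt "0 0 0 0 0 0 10" --grip_force 40

```text
t: 36.25
position: [0.5626, 0.2316, 0.1135]
tcp_rot: [-0.002, 0.091, 0.996, 0.0]
ft_force: [0.5, -0.2, -3.0]
opening: 0.0257
```

```bash
python3 - <<'E'
from h import *
st()
a=go([.4145,-.005,.115],92,10,n=9,settle=2)
E
```

```text
[0.5626 0.2316 0.1135] q [ 0.32  0.62 -1.07  1.59  0.56  1.27  0.54] yaw 79.5 tilt 0.2 open 25.7 F [ 0.5 -0.2 -3. ] t 36.25
9 dist [-148.1 -236.6    1.5] turn [  0.   -0.2 -12.5] q7 0.54
[[11.4, -28.8, -0.1, 0.0, -0.0, -0.14, 10], [12.1, -28.6, -0.1, 0.0, -0.0, -0.14, 10], [12.8, -28.3, -0.1, 0.0, -0.0, -0.14, 10], [13.5, -27.9, -0.1, 0.0, -0.0, -0.14, 10], [14.1, -27.6, -0.1, 0.0, -0.0, -0.14, 10], [14.8, -27.3, -0.1, 0.0, -0.0, -0.14, 10], [15.4, -26.9, -0.2, 0.0, -0.0, -0.14, 10], [16.1, -26.5, -0.2, 0.0, -0.0, -0.14, 10], [16.7, -26.1, -0.2, 0.0, -0.0, -0.14, 10], [0, 0, 0, 0, 0, 0, 10], [0, 0, 0, 0, 0, 0, 10]]
```

Request:
move_arm --pt "11.4 -28.8 -1 0 0 -0.14 10" --pt "12.1 -28.6 -1 0 0 -0.14 10" --pt "12.8 -28.3 -1 0 0 -0.14 10" --pt "13.5 -27.9 0 0 0 -0.14 10" --pt "14.1 -27.6 0 0 0 -0.14 10" --pt "14.8 -27.3 0 0 0 -0.14 10" --pt "15.4 -26.9 0 0 0 -0.14 10" --pt "16.1 -26.5 0 0 0 -0.14 10" --pt "16.7 -26.1 0 0 0 -0.14 10" --pt "0 0 0 0 0 0 10" --pt "0 0 0 0 0 0 10"

```text
t: 37.62
position: [0.4135, -0.0061, 0.1143]
tcp_rot: [-0.004, -0.018, 1.0, -0.001]
ft_force: [-0.3, 0.3, -2.2]
opening: 0.0258
```

```bash
python3 - <<'E'
from h import *
st()
w=env.camera("wrist");cv2.imwrite("pics/w10.png",w["img"][...,::-1])
a=go([.4145,-.005,.03],92,10,n=5)
# caps of held cylinder
h=cv2.cvtColor(w["img"],cv2.COLOR_RGB2HSV);m=cv2.inRange(h,(15,120,90),(30,255,255));n,l,s,c=cv2.connectedComponentsWithStats(m)
print([(np.round(c[i]).tolist(),int(s[i,4])) for i in range(1,n) if 15<s[i,4]<600])
E
```

```text
[ 0.4135 -0.0061  0.1143] q [ 1.34  0.11 -1.44  2.06  0.12  1.08  1.44] yaw 92.1 tilt 0.5 open 25.8 F [-0.3  0.3 -2.2] t 37.625
5 dist [  0.8   0.4 -84.3] turn [-0.  -0.4  0.2] q7 1.44
[[-0.3, 0.1, 16.9, -0.0, -0.01, 0.0, 10], [-0.3, 0.1, 16.9, -0.0, -0.01, 0.0, 10], [-0.2, 0.1, 16.9, -0.0, -0.01, 0.0, 10], [-0.2, 0.1, 16.9, -0.0, -0.01, 0.0, 10], [-0.2, 0.1, 16.9, -0.0, -0.01, 0.0, 10]]
[([276.0, 227.0], 246), ([214.0, 292.0], 181), ([337.0, 292.0], 160), ([276.0, 314.0], 182)]
```

Request:
move_arm --pt "-1 0.4 20 0 -0.04 0 10" --pt "0 0 20 0 0 0 10" --pt "0 0 20 0 0 0 10" --pt "0 0 14 0 0 0 10" --pt "0 0 7 0 0 0 10" --pt "0 0 4 0 0 0 10" --pt "0 0 1 0 0 0 10" --pt "0 0 0 0 0 0 10" --pt "0 0 0 0 0 0 10"

```text
t: 38.8
position: [0.4144, -0.0061, 0.0285]
tcp_rot: [-0.0, -0.018, 1.0, -0.001]
ft_force: [0.5, -0.4, -1.5]
opening: 0.0255
```

```bash
python3 - <<'E'
from h import *
st()
E
```

```text
[ 0.4144 -0.0061  0.0285] q [ 1.06  0.33 -1.24  2.15  0.39  0.92  1.2 ] yaw 92.1 tilt 0.1 open 25.5 F [ 0.5 -0.4 -1.5] t 38.8
```

Request:
move_arm --pt "0 0 1 0 0 0 10" --pt "0 0 0.7 0 0 0 10" --pt "0 0 0 0 0 0 10" --pt "0 0 0 0 0 0 36" --pt "0 0 0 0 0 0 36" --pt "0 0 0 0 0 0 36" --pt "0 0 -20 0 0 0 36" --pt "0 0 -40 0 0 0 36" --pt "0 0 -50 0 0 0 50" --pt "0 0 0 0 0 0 55"

```text
t: 40.05
position: [0.4158, -0.0088, 0.1324]
tcp_rot: [0.002, -0.016, 1.0, -0.005]
ft_force: [-0.7, -0.6, -0.0]
opening: 0.0483
```

```bash
python3 - <<'E'
from h import *
st()
a=go([.4155,.386,.15],88.2,55,settle=2,n=8)
E
```

```text
[ 0.4158 -0.0088  0.1324] q [ 1.4  -0.02 -1.44  2.05 -0.01  1.1   1.56] yaw 91.9 tilt 0.6 open 48.3 F [-0.7 -0.6 -0. ] t 40.05
8 dist [-3.000e-01  3.948e+02  1.760e+01] turn [-0.6  0.2  3.7] q7 1.56
[[-1.6, 49.3, -2.7, -0.01, 0.0, 0.05, 55], [-1.2, 49.3, -2.6, -0.01, 0.0, 0.05, 55], [-0.8, 49.3, -2.6, -0.01, 0.0, 0.05, 55], [-0.4, 49.3, -2.5, -0.01, 0.0, 0.05, 55], [0.0, 49.3, -2.5, -0.01, 0.0, 0.05, 55], [0.4, 49.3, -2.4, -0.01, 0.0, 0.05, 55], [0.8, 49.3, -2.3, -0.01, 0.0, 0.05, 55], [1.2, 49.3, -2.3, -0.01, 0.0, 0.05, 55], [0, 0, 0, 0, 0, 0, 55], [0, 0, 0, 0, 0, 0, 55]]
```

Request:
move_arm --pt "-1.6 49.3 -3 -0.01 0 0.05 55" --pt "-1.2 49.3 -3 -0.01 0 0.05 55" --pt "-0.8 49.3 -3 -0.01 0 0.05 55" --pt "-0.4 49.3 -2.5 -0.01 0 0.05 55" --pt "0 49.3 -2.5 -0.01 0 0.05 55" --pt "0.4 49.3 -2.4 -0.01 0 0.05 55" --pt "0.8 49.3 -2.3 -0.01 0 0.05 55" --pt "1.2 49.3 -2.3 -0.01 0 0.05 55" --pt "0 0 0 0 0 0 55" --pt "0 0 0 0 0 0 55"

```text
t: 41.3
position: [0.4134, 0.3853, 0.1509]
tcp_rot: [-0.001, 0.017, 1.0, 0.005]
ft_force: [1.2, -1.1, -0.6]
opening: 0.055
```

```bash
cat >> h.py <<'E'
def caps(w,x0,x1,y0,y1,z=.03,lo=(15,120,90),hi=(30,255,255)):
    im=rect(w,x0,x1,y0,y1,z); m=cv2.inRange(cv2.cvtColor(im,cv2.COLOR_RGB2HSV),lo,hi); n,l,s,c=cv2.connectedComponentsWithStats(m)
    return [([round(x1-c[i,1]*.0005,4),round(y1-c[i,0]*.0005,4)],int(s[i,4])) for i in range(1,n) if s[i,4]>60]
E
python3 - <<'E'
from h import *
st()
w=env.camera("wrist");cv2.imwrite("pics/w11.png",w["img"][...,::-1])
print("caps",caps(w,.36,.46,.33,.44)); print("blue",caps(w,.36,.50,.1,.30,.028,(105,120,60),(130,255,255)))
E
```

```text
[0.4134 0.3853 0.1509] q [ 0.09  0.5  -1.16  1.68  0.47  1.28  0.37] yaw 88.0 tilt 0.6 open 55.0 F [ 1.2 -1.1 -0.6] t 41.3
caps [([np.float64(0.4585), np.float64(0.3724)], 109), ([np.float64(0.4079), np.float64(0.3702)], 162)]
blue [([np.float64(0.4199), np.float64(0.1407)], 541), ([np.float64(0.4067), np.float64(0.2181)], 468), ([np.float64(0.4019), np.float64(0.1366)], 546), ([np.float64(0.3887), np.float64(0.2132)], 483)]
```

View pics/w11.png

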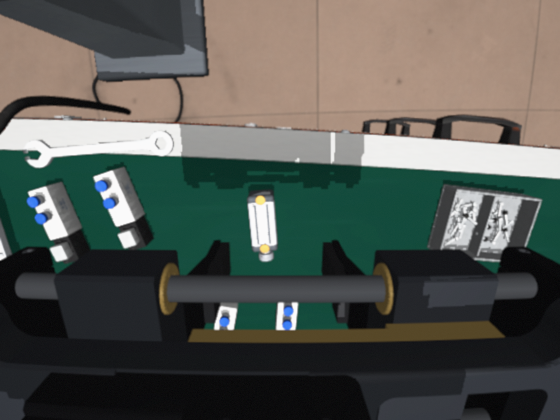

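D has been knocked. Its caps are now at (265,248) and (260,200), so its centre is (.4332,.3713) and its yaw +2.5°. I'll correct for that and pick it up.

Request:
move_arm --pt "-9.5 -7.5 10 -0.03 0.03 -0.22 55" --pt "-9.7 -7.4 15 -0.03 0.03 -0.22 55" --pt "0 0 0 0 0 0 55" --pt "0 0 0 0 0 0 55"

```text
t: 41.85
position: [0.4328, 0.3705, 0.1276]
tcp_rot: [-0.005, -0.02, 1.0, 0.011]
ft_force: [0.1, -0.5, -0.6]
opening: 0.055
```

```bash
python3 - <<'E'
from h import *
st()
w=env.camera("wrist")
print("caps",caps(w,.37,.48,.33,.42))
a=go([.433,.3713,.01],92.5,55,n=5)
E
```

```text
[0.4328 0.3705 0.1276] q [ 0.13  0.54 -1.16  1.69  0.5   1.24  0.47] yaw 92.3 tilt 1.4 open 55.0 F [ 0.1 -0.5 -0.6] t 41.85
caps [([np.float64(0.46), np.float64(0.3727)], 208), ([np.float64(0.4084), np.float64(0.3706)], 237)]
5 dist [   0.4    0.4 -117.9] turn [ 1.3 -0.6 -0.2] q7 0.47
[[-0.3, -0.5, 23.6, 0.03, -0.01, -0.0, 55], [-0.3, -0.4, 23.6, 0.03, -0.01, -0.0, 55], [-0.2, -0.3, 23.6, 0.03, -0.01, -0.0, 55], [-0.2, -0.1, 23.6, 0.03, -0.01, -0.0, 55], [-0.1, -0.0, 23.6, 0.03, -0.01, -0.0, 55]]
```

Request:
move_arm --pt "-1.3 -0.3 30 0.03 -0.01 0 55" --pt "-0.3 -0.3 30 0.03 -0.01 0 55" --pt "-0.3 -0.2 25 0.03 -0.01 0 55" --pt "-0.2 -0.1 20 0.03 -0.01 0 55" --pt "0 0 13 0.01 -0.02 0 55" --pt "0 0 0 0 0 0 55" --pt "0 0 0 0 0 0 10" --pt "0 0 0 0 0 0 10" --pt "0 0 0 0 0 0 10" --pt "0 0 0 0 0 0 10" --pt "0 0 0 0 0 0 10" --pt "0 0 -15 0 0 0 10" --pt "0 0 -25 0 0 0 10" --pt "0 0 -30 0 0 0 10" --pt "0 0 -30 0 0 0 10" --pt "0 0 0 0 0 0 10" --grip_force 40

```text
t: 43.9
position: [0.4346, 0.3727, 0.1119]
tcp_rot: [0.002, -0.021, 1.0, 0.001]
ft_force: [0.1, 1.0, -1.9]
opening: 0.0256
```

```bash
python3 - <<'E'
from h import *
st()
a=go([.413,.047,.115],92,10,n=10,settle=2)
E
```

```text
[0.4346 0.3727 0.1119] q [ 0.08  0.56 -1.13  1.7   0.54  1.23  0.44] yaw 92.4 tilt 0.2 open 25.6 F [ 0.1  1.  -1.9] t 43.9
10 dist [ -21.6 -325.7    3.1] turn [0.1 0.2 0.4] q7 0.44
[[3.5, -32.4, -0.4, 0.0, 0.0, 0.0, 10], [3.5, -32.4, -0.4, 0.0, 0.0, 0.0, 10], [3.5, -32.5, -0.4, 0.0, 0.0, 0.0, 10], [3.5, -32.5, -0.4, 0.0, 0.0, 0.0, 10], [3.4, -32.5, -0.4, 0.0, 0.0, 0.0, 10], [3.4, -32.5, -0.4, 0.0, 0.0, 0.0, 10], [3.4, -32.5, -0.3, 0.0, 0.0, 0.0, 10], [3.4, -32.5, -0.3, 0.0, 0.0, 0.0, 10], [3.3, -32.5, -0.3, 0.0, 0.0, 0.0, 10], [3.3, -32.5, -0.3, 0.0, 0.0, 0.0, 10], [0, 0, 0, 0, 0, 0, 10], [0, 0, 0, 0, 0, 0, 10]]
```

Request:
move_arm --pt "3.5 -32.4 -0.4 0 0 0 10" --pt "3.5 -32.4 -0.4 0 0 0 10" --pt "3.5 -32.5 -0.4 0 0 0 10" --pt "3.5 -32.5 -0.4 0 0 0 10" --pt "3.4 -32.5 -0.4 0 0 0 10" --pt "3.4 -32.5 -0.4 0 0 0 10" --pt "3.4 -32.5 -0.3 0 0 0 10" --pt "3.4 -32.5 -0.3 0 0 0 10" --pt "3.3 -32.5 -0.3 0 0 0 10" --pt "3.3 -32.5 -0.3 0 0 0 10" --pt "0 0 0 0 0 0 10" --pt "0 0 0 0 0 0 10"

```text
t: 45.4
position: [0.4131, 0.046, 0.1126]
tcp_rot: [-0.0, -0.021, 1.0, -0.0]
ft_force: [-1.0, -0.3, -2.5]
opening: 0.0258
```

```bash
python3 - <<'E'
from h import *
st()
w=env.camera("wrist");cv2.imwrite("pics/w12.png",w["img"][...,::-1])
h=cv2.cvtColor(w["img"],cv2.COLOR_RGB2HSV);m=cv2.inRange(h,(15,120,90),(30,255,255));n,l,s,c=cv2.connectedComponentsWithStats(m)
print([(np.round(c[i]).tolist(),int(s[i,4])) for i in range(1,n) if 15<s[i,4]<600])
print("B caps in bay",caps(w,.35,.47,-.04,.02,.046))
a=go([.413,.047,.03],92,10,n=5)
E
```

```text
[0.4131 0.046  0.1126] q [ 1.2   0.1  -1.42  2.07  0.11  1.06  1.33] yaw 92.4 tilt 0.0 open 25.8 F [-1.  -0.3 -2.5] t 45.4
[([210.0, 189.0], 96), ([276.0, 227.0], 246), ([213.0, 248.0], 53), ([215.0, 292.0], 207), ([337.0, 292.0], 175), ([276.0, 314.0], 186)]
B caps in bay [([np.float64(0.464), np.float64(-0.0044)], 181), ([np.float64(0.439), np.float64(-0.0055)], 160), ([np.float64(0.3888), np.float64(-0.0075)], 244)]
5 dist [ -0.2   0.5 -82.7] turn [ 0.  -0.   0.5] q7 1.33
[[0.0, 0.1, 16.5, 0.0, -0.0, 0.01, 10], [0.0, 0.1, 16.5, 0.0, -0.0, 0.01, 10], [0.0, 0.1, 16.5, 0.0, -0.0, 0.01, 10], [0.0, 0.1, 16.5, 0.0, -0.0, 0.01, 10], [0.0, 0.1, 16.5, 0.0, -0.0, 0.01, 10]]
```

Request:
move_arm --pt "2 0.7 20 0 0 0.04 10" --pt "0 0 20 0 0 0 10" --pt "0 0 20 0 0 0 10" --pt "0 0 13 0 0 0 10" --pt "0 0 7 0 0 0 10" --pt "0 0 3.5 0 0 0 10" --pt "0 0 1 0 0 0 10" --pt "0 0 0 0 0 0 10" --pt "0 0 0 0 0 0 10"

```text
t: 46.58
position: [0.4116, 0.0462, 0.0286]
tcp_rot: [0.0, -0.017, 1.0, -0.0]
ft_force: [-0.6, -0.6, -2.6]
opening: 0.0258
```

Next is V1, the near valve beside the tray. I'll release D and hover over the valve.

Request:
move_arm --pt "0 0 1 0 0 0 10" --pt "0 0 0.7 0 0 0 10" --pt "0 0 0 0 0 0 10" --pt "0 0 0 0 0 0 36" --pt "0 0 0 0 0 0 36" --pt "0 0 0 0 0 0 36" --pt "0 0 -20 0 0 0 36" --pt "0 0 -40 0 0 0 36" --pt "0 0 -50 0 0 0 50" --pt "0 0 0 0 0 0 55"

```text
t: 47.82
position: [0.4131, 0.0434, 0.1323]
tcp_rot: [0.003, -0.015, 1.0, -0.004]
ft_force: [0.6, 0.1, 0.0]
opening: 0.0489
```

```bash
python3 - <<'E'
from h import *
st()
w=env.camera("wrist")
print("bay caps",caps(w,.35,.47,-.04,.08,.046)); 
a=go([.431,.150,.14],102,50,settle=2)
E
```

```text
[0.4131 0.0434 0.1323] q [ 1.27 -0.02 -1.43  2.05 -0.02  1.09  1.44] yaw 91.8 tilt 0.6 open 48.9 F [0.6 0.1 0. ] t 47.825
bay caps [([np.float64(0.4391), np.float64(-0.0055)], 154), ([np.float64(0.4373), np.float64(0.0466)], 239), ([np.float64(0.3886), np.float64(-0.0075)], 245), ([np.float64(0.3855), np.float64(0.0448)], 241)]
2 dist [ 19.  107.    9.3] turn [ -0.4   0.1 -10.3] q7 1.44
[[-11.1, 53.1, -5.0, -0.02, 0.01, -0.51, 50], [-15.8, 52.0, -4.8, -0.02, 0.01, -0.51, 50], [0, 0, 0, 0, 0, 0, 50], [0, 0, 0, 0, 0, 0, 50]]
```

Request:
move_arm --pt "-5.5 27 -4 -0.02 0 -0.25 50" --pt "-6.5 27 -4 0 0 -0.25 50" --pt "-7.5 26 -2 0 0 -0.26 50" --pt "-8 26 0 0 0 -0.26 50" --pt "0 0 0 0 0 0 50" --pt "0 0 0 0 0 0 50"

```text
t: 48.62
position: [0.4274, 0.1525, 0.1389]
tcp_rot: [-0.001, -0.105, 0.994, 0.002]
ft_force: [0.6, 0.5, 1.0]
opening: 0.0499
```

```bash
python3 - <<'E'
from h import *
st()
w=env.camera("wrist");im=rect(w,.36,.52,.08,.28,.026,.0003);cv2.imwrite("pics/w13.png",im[...,::-1]);print(im.shape)
print("blue",caps(w,.36,.50,.1,.28,.030,(105,120,60),(130,255,255)))
E
```

```text
[0.4274 0.1525 0.1389] q [ 0.84  0.25 -1.38  1.95  0.26  1.16  1.15] yaw 102.1 tilt 0.2 open 49.9 F [0.6 0.5 1. ] t 48.625
(534, 667, 3)
blue [([np.float64(0.4186), np.float64(0.1483)], 368), ([np.float64(0.4056), np.float64(0.2248)], 378), ([np.float64(0.4009), np.float64(0.1444)], 356), ([np.float64(0.3878), np.float64(0.2201)], 392)]
```

View pics/w13.png

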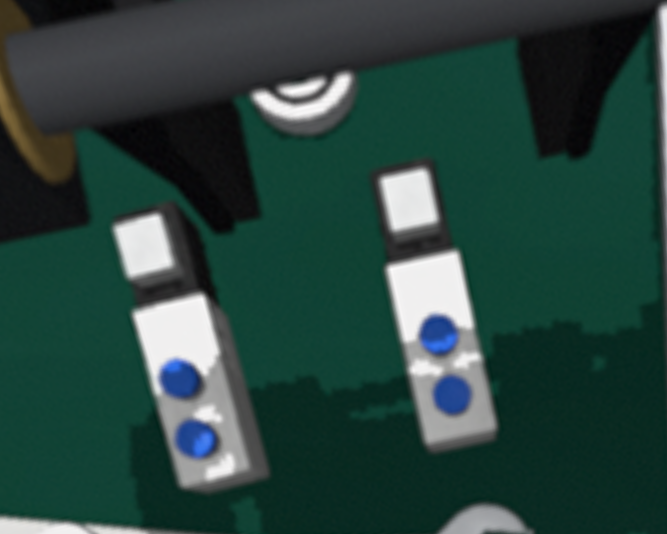

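V1's top face runs from (461,440) to (405,168) on this 0.3 mm grid. Its centre is (.429,.150) and its yaw 12.4°.

Request:
move_arm --pt "-1 -2.8 30 0 0 -0.03 50" --pt "0 0 30 0 0 0 50" --pt "0 0 30 0 0 0 50" --pt "0 0 25 0 0 0 50" --pt "0 0 14 0 0 0 50" --pt "0 0 0 0 0 0 50" --pt "0 0 0 0 0 0 5" --pt "0 0 0 0 0 0 5" --pt "0 0 0 0 0 0 5" --pt "0 0 0 0 0 0 5" --pt "0 0 0 0 0 0 5" --pt "0 0 -15 0 0 0 5" --pt "0 0 -25 0 0 0 5" --pt "0 0 -30 0 0 0 5" --pt "0 0 -30 0 0 0 5" --pt "0 0 0 0 0 0 5" --grip_force 40

```text
t: 50.68
position: [0.4307, 0.1506, 0.1129]
tcp_rot: [0.002, -0.108, 0.994, 0.001]
ft_force: [0.6, -0.3, -2.1]
opening: 0.0217
```

```bash
python3 - <<'E'
from h import *
st()
a=go([.568,-.097,.12],92,5,n=10,settle=2)
E
```

```text
[0.4307 0.1506 0.1129] q [ 0.78  0.29 -1.33  1.98  0.32  1.11  1.11] yaw 102.3 tilt 0.2 open 21.7 F [ 0.6 -0.3 -2.1] t 50.675
10 dist [ 137.3 -247.6    7.1] turn [ 0.1  0.2 10.3] q7 1.11
[[-8.1, -27.1, -0.7, 0.0, 0.0, 0.1, 5], [-8.6, -27.0, -0.7, 0.0, 0.0, 0.1, 5], [-9.1, -26.8, -0.7, 0.0, 0.0, 0.1, 5], [-9.6, -26.6, -0.7, 0.0, 0.0, 0.1, 5], [-10.1, -26.5, -0.7, 0.0, 0.0, 0.1, 5], [-10.5, -26.3, -0.7, 0.0, 0.0, 0.1, 5], [-11.0, -26.1, -0.7, 0.0, 0.0, 0.1, 5], [-11.5, -25.9, -0.7, 0.0, 0.0, 0.1, 5], [-11.9, -25.7, -0.7, 0.0, 0.0, 0.1, 5], [-12.4, -25.5, -0.7, 0.0, 0.0, 0.1, 5], [0, 0, 0, 0, 0, 0, 5], [0, 0, 0, 0, 0, 0, 5]]
```

Request:
move_arm --pt "-8.1 -27.1 -1 0 0 0.1 5" --pt "-8.6 -27 -1 0 0 0.1 5" --pt "-9.1 -26.8 -1 0 0 0.1 5" --pt "-9.6 -26.6 -1 0 0 0.1 5" --pt "-10.1 -26.5 -1 0 0 0.1 5" --pt "-10.5 -26.3 -1 0 0 0.1 5" --pt "-11 -26.1 -1 0 0 0.1 5" --pt "-11.5 -25.9 0 0 0 0.1 5" --pt "-11.9 -25.7 0 0 0 0.1 5" --pt "-12.4 -25.5 0 0 0 0.1 5" --pt "0 0 0 0 0 0 5" --pt "0 0 0 0 0 0 5"

```text
t: 52.18
position: [0.5677, -0.0966, 0.1172]
tcp_rot: [-0.0, -0.021, 1.0, 0.001]
ft_force: [0.7, -0.3, -2.0]
opening: 0.0218
```

```bash
python3 - <<'E'
from h import *
st()
w=env.camera("wrist");cv2.imwrite("pics/w14.png",w["img"][...,::-1])
a=go([.568,-.097,.03],92,5,n=5)
E
```

```text
[ 0.5677 -0.0966  0.1172] q [ 0.92  0.53 -1.07  1.68  0.49  1.23  1.35] yaw 92.4 tilt 0.2 open 21.8 F [ 0.7 -0.3 -2. ] t 52.175
5 dist [  0.4  -0.7 -87.4] turn [0.2 0.  0.4] q7 1.35
[[-0.1, -0.2, 17.5, 0.0, 0.0, 0.01, 5], [-0.1, -0.2, 17.5, 0.0, 0.0, 0.01, 5], [-0.1, -0.2, 17.5, 0.0, 0.0, 0.01, 5], [-0.1, -0.2, 17.5, 0.0, 0.0, 0.01, 5], [-0.1, -0.2, 17.5, 0.0, 0.0, 0.01, 5]]
```

View pics/w14.png

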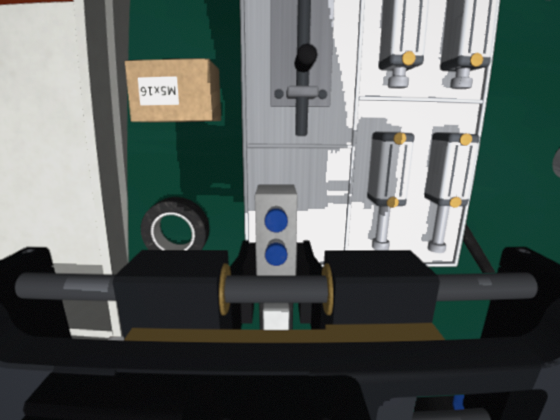

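The valve is held at (277,240), aligned over the right half of the valve bay. All four cylinders lie in their bays: (405,45) and (470,45) in the short bay, (395,170) and (455,170) in the long bay. The carton is upright at (173,90).

Request:
move_arm --pt "0 1 20 0 0 0.03 5" --pt "0 0 20 0 0 0 5" --pt "0 0 20 0 0 0 5" --pt "0 0 15 0 0 0 5" --pt "0 0 8 0 0 0 5" --pt "0 0 4 0 0 0 5" --pt "0 0 1.5 0 0 0 5" --pt "0 0 0 0 0 0 5" --pt "0 0 0 0 0 0 5"

```text
t: 53.35
position: [0.5679, -0.0958, 0.0293]
tcp_rot: [0.0, -0.018, 1.0, 0.001]
ft_force: [-0.8, -0.1, -0.7]
opening: 0.0216
```

Request:
move_arm --pt "0 0 1.2 0 0 0 5" --pt "0 0 0.8 0 0 0 5" --pt "0 0 0 0 0 0 5" --pt "0 0 0 0 0 0 32" --pt "0 0 0 0 0 0 32" --pt "0 0 0 0 0 0 32" --pt "0 0 -20 0 0 0 32" --pt "0 0 -40 0 0 0 32" --pt "0 0 -50 0 0 0 50" --pt "0 0 0 0 0 0 50"

```text
t: 54.6
position: [0.57, -0.0956, 0.1419]
tcp_rot: [0.003, -0.018, 1.0, 0.0]
ft_force: [0.4, -0.3, -0.4]
opening: 0.0441
```

```bash
python3 - <<'E'
from h import *
st()
w=env.camera("wrist")
print("blue",caps(w,.50,.60,-.13,-.03,.046,(105,120,60),(130,255,255)))
a=go([.418,.2275,.14],106,50,settle=2,n=10)
E
```

```text
[ 0.57   -0.0956  0.1419] q [ 0.93  0.51 -1.09  1.66  0.47  1.26  1.36] yaw 92.1 tilt 0.4 open 44.1 F [ 0.4 -0.3 -0.4] t 54.6
blue [([np.float64(0.5565), np.float64(-0.0969)], 389), ([np.float64(0.5382), np.float64(-0.0975)], 365)]
10 dist [-150.8  323.5    0.5] turn [  0.    0.2 -13.9] q7 1.36
[[13.9, 32.9, -0.1, 0.0, 0.0, -0.14, 50], [13.1, 33.2, -0.1, 0.0, 0.0, -0.14, 50], [12.3, 33.5, -0.1, 0.0, 0.0, -0.14, 50], [11.5, 33.8, -0.1, 0.0, 0.0, -0.14, 50], [10.6, 34.1, -0.1, 0.0, 0.0, -0.14, 50], [9.8, 34.3, -0.1, 0.0, 0.0, -0.14, 50], [9.0, 34.5, -0.1, 0.0, 0.0, -0.14, 50], [8.1, 34.8, -0.1, 0.0, 0.0, -0.14, 50], [7.3, 34.9, -0.1, 0.0, 0.0, -0.14, 50], [6.4, 35.1, -0.0, 0.0, 0.0, -0.14, 50], [0, 0, 0, 0, 0, 0, 50], [0, 0, 0, 0, 0, 0, 50]]
```

Request:
move_arm --pt "13.9 32.9 0 0 0 -0.13 50" --pt "13.1 33.2 0 0 0 -0.13 50" --pt "12.3 33.5 0 0 0 -0.13 50" --pt "11.5 33.8 0 0 0 -0.13 50" --pt "10.6 34.1 0 0 0 -0.13 50" --pt "9.8 34.3 0 0 0 -0.13 50" --pt "9 34.5 0 0 0 -0.13 50" --pt "8.1 34.8 0 0 0 -0.13 50" --pt "7.3 34.9 0 0 0 -0.13 50" --pt "6.4 35.1 0 0 0 -0.13 50" --pt "0 0 0 0 0 0 50" --pt "0 0 0 0 0 0 50"

```text
t: 56.15
position: [0.4191, 0.2286, 0.1375]
tcp_rot: [0.0, -0.131, 0.991, 0.001]
ft_force: [-0.4, 0.1, -1.1]
opening: 0.05
```

```bash
python3 - <<'E'
from h import *
st()
w=env.camera("wrist")
b=caps(w,.36,.46,.17,.28,.030,(105,120,60),(130,255,255));print("blue",b)
d=np.array(b[0][0])-b[1][0]; yaw=np.degrees(np.arctan2(d[1],d[0])); u=d/np.linalg.norm(d); c=(np.array(b[0][0])+b[1][0])/2+.0196*u; print(yaw,c)
im=rect(w,.35,.48,.16,.30,.026,.0005); m=cv2.inRange(im,(110,110,110),(255,255,255)); pts=np.argwhere(m>0); print(len(pts))
a=go([c[0],c[1],.01],90+yaw,50,n=5)
E
```

```text
[0.4191 0.2286 0.1375] q [ 0.58  0.32 -1.32  1.9   0.34  1.18  0.98] yaw 105.1 tilt 0.1 open 50.0 F [-0.4  0.1 -1.1] t 56.15
blue [([np.float64(0.4059), np.float64(0.2234)], 377), ([np.float64(0.3882), np.float64(0.2187)], 358)]
14.870957355857993 [0.41599352 0.2260802 ]
10390
5 dist [  -3.4   -2.  -127.5] turn [0.1 0.  0.1] q7 0.98
[[0.8, -0.3, 25.5, 0.0, 0.0, 0.0, 50], [0.8, -0.2, 25.5, 0.0, 0.0, 0.0, 50], [0.8, -0.2, 25.5, 0.0, 0.0, 0.0, 50], [0.8, -0.2, 25.5, 0.0, 0.0, 0.0, 50], [0.8, -0.2, 25.5, 0.0, 0.0, 0.0, 50]]
```

Request:
move_arm --pt "3.5 -1 30 0 0 0.02 50" --pt "0 0 30 0 0 0 50" --pt "0 0 30 0 0 0 50" --pt "0 0 25 0 0 0 50" --pt "0 0 13 0 0 0 50" --pt "0 0 0 0 0 0 50" --pt "0 0 0 0 0 0 5" --pt "0 0 0 0 0 0 5" --pt "0 0 0 0 0 0 5" --pt "0 0 0 0 0 0 5" --pt "0 0 0 0 0 0 5" --pt "0 0 -15 0 0 0 5" --pt "0 0 -25 0 0 0 5" --pt "0 0 -30 0 0 0 5" --pt "0 0 -30 0 0 0 5" --pt "0 0 0 0 0 0 5" --grip_force 40

```text
t: 58.2
position: [0.4172, 0.2274, 0.1117]
tcp_rot: [0.002, -0.129, 0.992, 0.001]
ft_force: [-0.1, 0.0, -2.6]
opening: 0.0215
```

```bash
python3 - <<'E'
from h import *
st()
a=go([.567,-.053,.118],92,5,n=12,settle=2)
E
```

```text
[0.4172 0.2274 0.1117] q [ 0.55  0.35 -1.29  1.94  0.37  1.13  0.95] yaw 104.9 tilt 0.3 open 21.5 F [-0.1  0.  -2.6] t 58.2
12 dist [ 149.8 -280.4    6.3] turn [ 0.1  0.2 12.9] q7 0.95
[[-6.1, -25.8, -0.6, 0.0, 0.0, 0.11, 5], [-6.6, -25.7, -0.5, 0.0, 0.0, 0.11, 5], [-7.0, -25.5, -0.5, 0.0, 0.0, 0.11, 5], [-7.5, -25.4, -0.5, 0.0, 0.0, 0.11, 5], [-8.0, -25.3, -0.5, 0.0, 0.0, 0.11, 5], [-8.5, -25.1, -0.5, 0.0, 0.0, 0.11, 5], [-8.9, -24.9, -0.5, 0.0, 0.0, 0.11, 5], [-9.4, -24.8, -0.5, 0.0, 0.0, 0.11, 5], [-9.9, -24.6, -0.5, 0.0, 0.0, 0.11, 5], [-10.3, -24.4, -0.5, 0.0, 0.0, 0.11, 5], [-10.8, -24.2, -0.5, 0.0, 0.0, 0.11, 5], [-11.2, -24.0, -0.5, 0.0, 0.0, 0.11, 5], [0, 0, 0, 0, 0, 0, 5], [0, 0, 0, 0, 0, 0, 5]]
```

Request:
move_arm --pt "-6.1 -25.8 -1 0 0 0.11 5" --pt "-6.6 -25.7 -1 0 0 0.11 5" --pt "-7 -25.5 -1 0 0 0.11 5" --pt "-7.5 -25.4 -1 0 0 0.11 5" --pt "-8 -25.3 -1 0 0 0.11 5" --pt "-8.5 -25.1 -1 0 0 0.11 5" --pt "-8.9 -24.9 0 0 0 0.11 5" --pt "-9.4 -24.8 0 0 0 0.11 5" --pt "-9.9 -24.6 0 0 0 0.11 5" --pt "-10.3 -24.4 0 0 0 0.11 5" --pt "-10.8 -24.2 0 0 0 0.11 5" --pt "-11.2 -24 0 0 0 0.11 5" --pt "0 0 0 0 0 0 5" --pt "0 0 0 0 0 0 5"

```text
t: 59.95
position: [0.5654, -0.0536, 0.115]
tcp_rot: [-0.0, -0.015, 1.0, 0.001]
ft_force: [0.8, 0.3, -1.8]
opening: 0.0216
```

```bash
python3 - <<'E'
from h import *
st()
w=env.camera("wrist");cv2.imwrite("pics/w15.png",w["img"][...,::-1])
h=cv2.cvtColor(w["img"],cv2.COLOR_RGB2HSV);m=cv2.inRange(h,(105,120,60),(130,255,255));n,l,s,c=cv2.connectedComponentsWithStats(m)
print([(np.round(c[i]).tolist(),int(s[i,4])) for i in range(1,n) if 30<s[i,4]<900])
print("V1 dots",caps(w,.50,.60,-.13,-.07,.046,(105,120,60),(130,255,255)))
a=go([.567,-.053,.03],92,5,n=5)
E
```

```text
[ 0.5654 -0.0536  0.115 ] q [ 0.86  0.52 -1.07  1.7   0.48  1.21  1.27] yaw 91.7 tilt 0.2 open 21.6 F [ 0.8  0.3 -1.8] t 59.95
[([221.0, 186.0], 155), ([222.0, 208.0], 146), ([276.0, 221.0], 415), ([276.0, 256.0], 388), ([437.0, 404.0], 650)]
V1 dots [([np.float64(0.5568), np.float64(-0.0979)], 406), ([np.float64(0.5383), np.float64(-0.0986)], 392)]
5 dist [  1.7   0.3 -85. ] turn [ 0.2  0.  -0.3] q7 1.27
[[-0.3, -0.0, 17.0, 0.0, 0.0, -0.01, 5], [-0.3, 0.0, 17.0, 0.0, 0.0, -0.01, 5], [-0.3, 0.0, 17.0, 0.0, 0.0, -0.01, 5], [-0.3, 0.0, 17.0, 0.0, 0.0, -0.01, 5], [-0.3, 0.0, 17.0, 0.0, 0.0, -0.01, 5]]
```

Request:
move_arm --pt "-1.5 2.5 20 0 0 -0.02 5" --pt "0 0 20 0 0 0 5" --pt "0 0 20 0 0 0 5" --pt "0 0 13 0 0 0 5" --pt "0 0 8 0 0 0 5" --pt "0 0 4 0 0 0 5" --pt "0 0 1.5 0 0 0 5" --pt "0 0 0 0 0 0 5" --pt "0 0 0 0 0 0 5"

```text
t: 61.12
position: [0.5671, -0.0513, 0.0289]
tcp_rot: [0.0, -0.016, 1.0, 0.001]
ft_force: [0.7, 0.6, -2.0]
opening: 0.0218
```

Request:
move_arm --pt "0 0 1.2 0 0 0 5" --pt "0 0 0.8 0 0 0 5" --pt "0 0 0 0 0 0 5" --pt "0 0 0 0 0 0 28" --pt "0 0 0 0 0 0 28" --pt "0 0 0 0 0 0 28" --pt "0 0 -20 0 0 0 28" --pt "0 0 -40 0 0 0 28" --pt "0 0 -60 0 0 0 40" --pt "0 0 -60 0 0 0 50" --pt "0 0 0 0 0 0 50"

```text
t: 62.5
position: [0.5691, -0.0508, 0.2125]
tcp_rot: [0.004, -0.017, 1.0, 0.0]
ft_force: [-0.2, -0.3, -1.0]
opening: 0.0471
```

```bash
python3 - <<'E'
from h import *
st()
a=go([.62,-.02,.26],92,50,n=4,settle=2)
E
```

```text
[ 0.5691 -0.0508  0.2125] q [ 0.9   0.43 -1.13  1.59  0.39  1.37  1.33] yaw 91.9 tilt 0.5 open 47.1 F [-0.2 -0.3 -1. ] t 62.5
4 dist [50.9 30.8 47.5] turn [ 0.   0.5 -0.1] q7 1.33
[[-13.1, 7.3, -11.8, 0.0, 0.01, -0.0, 50], [-13.1, 7.3, -11.8, 0.0, 0.01, -0.0, 50], [-13.0, 7.3, -11.8, 0.0, 0.01, -0.0, 50], [-13.0, 7.2, -11.8, 0.0, 0.01, -0.0, 50], [0, 0, 0, 0, 0, 0, 50], [0, 0, 0, 0, 0, 0, 50]]
```

Request:
move_arm --pt "-13.1 7.3 -11.8 0 0.01 0 50" --pt "-13.1 7.3 -11.8 0 0.01 0 50" --pt "-13 7.3 -11.8 0 0.01 0 50" --pt "-13 7.2 -11.8 0 0.01 0 50" --pt "0 0 0 0 0 0 50" --pt "0 0 0 0 0 0 50"

```text
t: 63.25
position: [0.6175, -0.0212, 0.2533]
tcp_rot: [-0.004, -0.016, 1.0, 0.001]
ft_force: [0.7, 0.0, -0.0]
opening: 0.0501
```

```bash
python3 - <<'E'
from h import *
st()
w=env.camera("wrist")
im=rect(w,.33,.65,-.24,.12,.021,.0006);cv2.imwrite("pics/w16.png",im[...,::-1]);print(im.shape)
print("knob",[(np.round(p2w(w,[d["pixel"][::-1]],.06)[0,:2],4).tolist(),round(d["score"],2)) for d in env.boxes_of("wrist","bolt_knob")])
E
```

```text
[ 0.6175 -0.0212  0.2533] q [ 0.72  0.52 -1.09  1.39  0.45  1.51  1.27] yaw 91.9 tilt 0.4 open 50.1 F [ 0.7  0.  -0. ] t 63.25
(534, 600, 3)
knob [([0.4496, -0.0783], 0.81)]
```

View pics/w16.png

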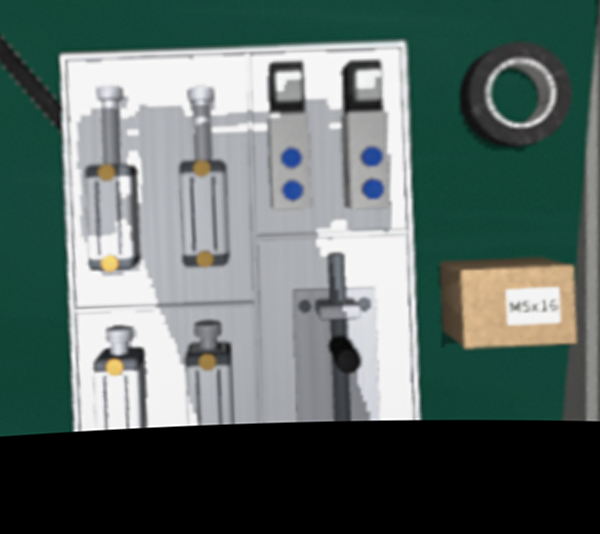

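Everything is in place. The long bay holds the rod-out pair, the short bay the rod-in pair and the valve bay two valves, and the carton stands at (508,305). The bolt knob's top is at (347,357). Now the bolt.

```bash
python3 - <<'E'
from h import *
a=go([.4485,-.078,.12],92,45,n=8,settle=2)
E
```

```text
8 dist [-169.   -56.4 -133.2] turn [ 0.1 -0.4 -0.2] q7 1.27
[[21.2, -6.4, 16.8, 0.0, -0.01, -0.0, 45], [21.2, -6.4, 16.8, 0.0, -0.01, -0.0, 45], [21.3, -6.4, 16.8, 0.0, -0.01, -0.0, 45], [21.3, -6.4, 16.7, 0.0, -0.01, -0.0, 45], [21.3, -6.4, 16.7, 0.0, -0.01, -0.0, 45], [21.3, -6.3, 16.7, 0.0, -0.01, -0.0, 45], [21.3, -6.3, 16.7, 0.0, -0.01, -0.0, 45], [21.3, -6.3, 16.7, 0.0, -0.01, -0.0, 45], [0, 0, 0, 0, 0, 0, 45], [0, 0, 0, 0, 0, 0, 45]]
```

Request:
move_arm --pt "21.2 -6.4 16.8 0 0 0 45" --pt "21.2 -6.4 16.8 0 0 0 45" --pt "21.3 -6.4 16.8 0 -0.01 0 45" --pt "21.3 -6.4 16.7 0 -0.01 0 45" --pt "21.3 -6.4 16.7 0 -0.01 0 45" --pt "21.3 -6.3 16.7 0 -0.01 0 45" --pt "21.3 -6.3 16.7 0 0 0 45" --pt "21.3 -6.3 16.7 0 0 0 45" --pt "0 0 0 0 0 0 45" --pt "0 0 0 0 0 0 45"

```text
t: 64.6
position: [0.4498, -0.0773, 0.1209]
tcp_rot: [0.001, -0.016, 1.0, 0.001]
ft_force: [0.4, 0.6, 0.4]
opening: 0.0454
```

```bash
python3 - <<'E'
from h import *
st()
w=env.camera("wrist");cv2.imwrite("pics/w17.png",w["img"][...,::-1])
print("knob px",[(np.round(d["pixel"]).tolist(),round(d["score"],2),np.round(p2w(w,[d["pixel"][::-1]],.062)[0,:2],4).tolist()) for d in env.boxes_of("wrist","bolt_knob")], "expect",w2p(w,[[.4485,-.078,.068]]))
a=go([.4485,-.078,.047],92,45,n=4)
E
```

```text
[ 0.4498 -0.0773  0.1209] q [ 1.23  0.23 -1.24  1.97  0.24  1.11  1.49] yaw 91.8 tilt 0.1 open 45.4 F [0.4 0.6 0.4] t 64.6
knob px [([206.0, 273.0], 0.61, [0.4355, -0.0805]), ([222.0, 357.0], 0.2, [0.4462, -0.014])] expect [[275.50548663 224.84776338]]
4 dist [ -1.7  -1.2 -73.9] turn [ 0.1  0.1 -0.1] q7 1.50
[[0.5, -0.3, 18.5, 0.0, 0.0, -0.0, 45], [0.4, -0.3, 18.5, 0.0, 0.0, -0.0, 45], [0.4, -0.3, 18.5, 0.0, 0.0, -0.0, 45], [0.4, -0.3, 18.5, 0.0, 0.0, -0.0, 45]]
```

View pics/w17.png

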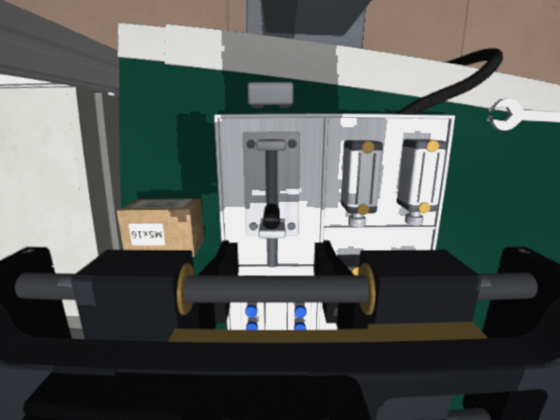

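The knob's top is at about (271,220), so it stands near x≈.446, y≈-.080. I'll lower onto it and grip it lightly.

Request:
move_arm --pt "4 -2.5 20 0 0 0 45" --pt "0 0 20 0 0 0 45" --pt "0 0 20 0 0 0 45" --pt "0 0 14 0 0 0 45" --pt "0 0 0 0 0 0 45" --pt "0 0 0 0 0 0 0" --pt "0 0 0 0 0 0 0" --pt "0 0 0 0 0 0 0" --pt "0 0 0 0 0 0 0" --pt "0 0 0 0 0 0 0" --pt "0 0 0 0 0 0 0" --grip_force 20

```text
t: 66.08
position: [0.4454, -0.0809, 0.0465]
tcp_rot: [0.0, -0.016, 1.0, 0.0]
ft_force: [-0.6, -5.7, 2.7]
opening: 0.0131
```

```bash
python3 - <<'E'
from h import *
st()
E
```

```text
[ 0.4454 -0.0809  0.0465] q [ 1.12  0.35 -1.14  2.05  0.39  0.98  1.38] yaw 91.8 tilt 0.0 open 13.1 F [-0.6 -5.7  2.7] t 66.075
```

Request:
move_arm --pt "3 -0.7 0 0 0 0 0" --pt "3 0 0 0 0 0 0" --pt "3 0 0 0 0 0 0" --pt "3 0 0 0 0 0 0" --pt "3 0 0 0 0 0 0" --pt "3 0 0 0 0 0 0" --pt "3 0 0 0 0 0 0" --pt "3 0 0 0 0 0 0" --pt "0 0 0 0 0 0 0"

```text
t: 67.2
position: [0.4214, -0.0818, 0.0465]
tcp_rot: [0.0, -0.016, 1.0, 0.001]
ft_force: [0.6, -4.6, 1.4]
opening: 0.0131
```

Request:
move_arm --pt "2 0 0 0 0 0 0" --pt "2 0 0 0 0 0 0" --pt "2 0 0 0 0 0 0" --pt "0 0 0 0 0 0 0"

```text
t: 67.7
position: [0.4156, -0.082, 0.0465]
tcp_rot: [0.0, -0.016, 1.0, 0.001]
ft_force: [2.1, -5.8, 1.5]
opening: 0.0131
```

Request:
move_arm --pt "2 0 0 0 0 0 0" --pt "1.5 0 0 0 0 0 0" --pt "0 0 0 0 0 0 0"

```text
t: 68.08
position: [0.4121, -0.0821, 0.0465]
tcp_rot: [0.001, -0.016, 1.0, 0.001]
ft_force: [2.4, -5.5, 0.4]
opening: 0.0134
```

Request:
move_arm --pt "1.5 0 0 0 0 0 0" --pt "0 0 0 0 0 0 0"

```text
t: 68.32
position: [0.411, -0.0821, 0.0465]
tcp_rot: [0.001, -0.016, 1.0, 0.001]
ft_force: [4.4, -5.9, -2.5]
opening: 0.0133
```

Request:
move_arm --pt "1.5 0 0 0 0 0 0" --pt "0 0 0 0 0 0 0"

```text
t: 68.58
position: [0.4109, -0.0821, 0.0467]
tcp_rot: [0.003, -0.016, 1.0, 0.001]
ft_force: [12.9, -5.3, -13.7]
opening: 0.0132
```

Request:
move_arm --pt "2 0 0 0 0 0 0" --pt "0 0 0 0 0 0 0"

```text
t: 68.82
position: [0.4103, -0.0821, 0.047]
tcp_rot: [0.004, -0.016, 1.0, 0.001]
ft_force: [19.7, -6.4, -19.1]
opening: 0.0134
```

The bolt met its stop after 35 mm: the force rose while the position held. I'll release it, rise and check.

Request:
move_arm --pt "-2.5 0 0 0 0 0 0" --pt "0 0 0 0 0 0 0" --pt "0 0 0 0 0 0 40" --pt "0 0 0 0 0 0 40" --pt "0 0 0 0 0 0 40" --pt "0 0 -30 0 0 0 45" --pt "0 0 -40 0 0 0 45" --pt "-20 5 -50 0 0 0 45" --pt "-40 15 -50 0 0 0 45" --pt "-50 15 -20 0 0 0 45" --pt "-30 0 0 0 0 0 45" --pt "0 0 0 0 0 0 45" --pt "0 0 0 0 0 0 45"

```text
t: 70.45
position: [0.5387, -0.0448, 0.2323]
tcp_rot: [0.0, -0.018, 1.0, 0.002]
ft_force: [-0.5, 0.4, 0.4]
opening: 0.0448
```

```bash
python3 - <<'E'
from h import *
st()
w=env.camera("wrist")
im=rect(w,.33,.65,-.24,.16,.021,.0006);cv2.imwrite("pics/w18.png",im[...,::-1])
print("knob",[(np.round(p2w(w,[d["pixel"][::-1]],.06)[0,:2],4).tolist(),round(d["score"],2)) for d in env.boxes_of("wrist","bolt_knob")])
E
```

```text
[ 0.5387 -0.0448  0.2323] q [ 1.03  0.39 -1.26  1.63  0.37  1.4   1.33] yaw 92.0 tilt 0.2 open 44.8 F [-0.5  0.4  0.4] t 70.45
knob [([0.4122, -0.0806], 0.75), ([0.6865, 0.2432], 0.31)]
```

View pics/w18.png

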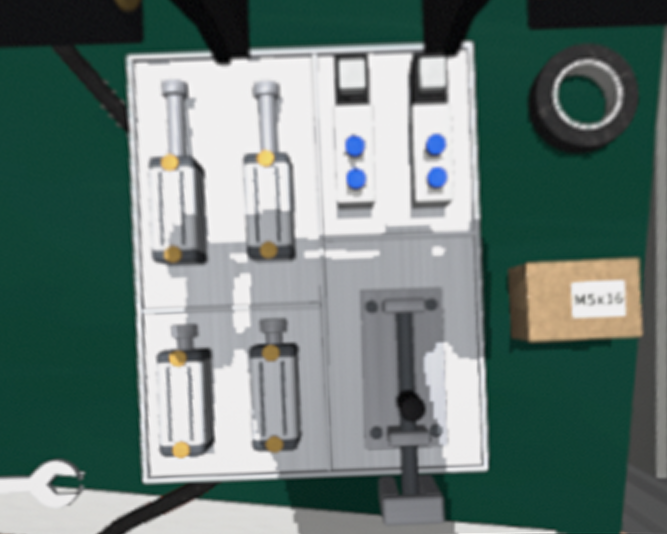

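The final view shows the bolt rod in its keeper at (410,500). Two valves, two rod-out cylinders and two rod-in cylinders lie in their bays, and the carton stands on the bench. I'm handing it in.

```bash
python3 -c "
from workcell import env
print(env.sign_off(), env.state()['t'])"
```

```text
the job is handed in; nothing more can be done
the job is handed in; nothing more can be done
```

The tray is made up and bolted, and I handed the job in at about 70 s of the 210 s allowed.

- **Placing:** The carton stands on the bench to the right of the tray. The two cylinders with rods out lie in the long bay and the two with rods in lie in the short bay. The two valves nearest the tray lie in the valve bay, and I never touched the other two.
- **Bolt:** I pushed it home last. It stopped after 35 mm of travel, with the force on the tool rising to about 20 N along the push. The knob measured 37 mm further towards the robot than before, about 2 mm more than the arm's travel.
- **Last check:** The final wrist picture shows all six parts inside their bays and flat, the rods unchanged and the bolt in its keeper. The tightest gaps I worked out were about 5 mm at a rod tip in the short bay and 9 mm at the far end of the valves.

**What went wrong on the way:**
- Early on, the arm stalled at its joint limits twice. I turned the wrist the other way and swung the arm out to the left to free it.
- One of the rod-in cylinders was knocked about 2 cm aside during the run. I spotted it before picking it up and re-measured its position.
- The first estimate of the tray's position was 2 to 5 mm off in places, so I corrected it before placing the first cylinder.
- I viewed 18 pictures, four over the budget of 14.

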